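# Count the jam jars, then hold the clip open on the menu card

## Task

The breakfast tray should hold exactly three mini jam jars: one is there already, so set two more upright in it without dropping them, and leave the fourth where it stands. Then take the wooden spring clip by its handles, squeeze it well open, and bring its gaping jaws about 1.5 cm over the menu card's near upright edge, one jaw on each side and neither touching the card, so that I can slip a note in between. Finish while still holding the clip open there, and leave the mills and the big jar alone.

Things in the scene. Friction and masses are not known exactly. Their poses are not given: they have to be found in the camera images.
- tray: low open wooden breakfast tray, fixed, 220 mm (its x) by 240 mm (its y), rim 18 mm high, walls and floor 7 mm thick; origin at the centre of its underside, so its inner floor is 7 mm above it
- jar_a: one of four identical glass mini jam jars with a metal lid, 44 mm across, 46 mm tall, about 70 g; origin at the centre of its underside, z up. At the start it stands in the tray.
- jar_b: one of four identical glass mini jam jars with a metal lid, 44 mm across, 46 mm tall, about 70 g; origin at the centre of its underside, z up. At the start it stands on the worktop, outside the tray.
- jar_c: one of four identical glass mini jam jars with a metal lid, 44 mm across, 46 mm tall, about 70 g; origin at the centre of its underside, z up. At the start it stands on the worktop, outside the tray.
- jar_d: one of four identical glass mini jam jars with a metal lid, 44 mm across, 46 mm tall, about 70 g; origin at the centre of its underside, z up. At the start it stands on the worktop, outside the tray.
- clip: dark wooden spring clip lying on its side, 87 mm long, 24 mm tall as it lies, 40 g: two mirrored halves on an upright hinge pin. This body is the right (-y) half; origin on the hinge axis at the underside, z up along the hinge, x from the hinge to the jaws when shut. Jaws end at x = 44 mm; behind their thick tips is a hollow, so the card may enter to 8 mm from the hinge
- clip_grip (a point): on the clip's mid-line 30 mm behind the hinge, mid-height, midway between the two flat handles, which end at x = -43 mm; axes as the clip's. Shut, each handle splays 0.25 rad: outer width 20 mm at the hinge, 36 mm here, 41 mm at the ends. Fully squeezed, the outer faces are parallel, 19 mm apart, each half has turned 0.25 rad and the jaw tips gape 21 mm
- clip_lever (a joint): opening angle of the clip between its two halves, rad: 0 jaws shut, 0.5 fully open at its stop; the spring needs about 5 N on each handle 30 mm behind the hinge to start opening, 9 N to hold it at the stop, and shuts the jaws when let go
- tip_left (a point): inner face of the jaw tip of the clip's left (+y) half, 42 mm from the hinge, at mid-height; turns with the joint
- tip_right (a point): inner face of the jaw tip of the clip's right (-y) half, 42 mm from the hinge, at mid-height
- card: stiff white menu card, 130 mm long, 3 mm thick, upright from 15 to 130 mm above the worktop in a fixed wooden stand (foot 22 mm high, 50 mm wide, starting 32 mm behind the near edge; 26 mm wide post at the far end). Origin on the worktop under the near upright edge; x runs level along the card away from that edge, y is normal to the card, z up
- card_edge (a point): point on the card's near upright edge (the one towards the robot), 75 mm above the worktop; axes as the card's
- pepper_mill: bystander: pepper mill of glass and steel, 52 mm across, 176 mm tall, origin at the centre of its underside
- salt_mill: bystander: salt mill of the same shape, 52 mm across, 176 mm tall, origin at the centre of its underside
- big_jar: bystander: full-size jam jar, 74 mm across, 95 mm tall, origin at the centre of its underside
Mind the look-alikes: they are no part of the job. Leave any blue or turquoise look-alike of the jar_b alone.

How it is judged:
By the outcome, as a careful person would: the job done as asked, in the order asked, and still so for the second after the job is handed in, while the arm keeps its last pose, push and grip.
It also fails if it takes over 64 s, if anything falls off the work surface, if the arm or the gripper's body presses on something with over 40 N, if the wrist force passes 120 N, or if a joint passes its speed limit or range.

## Robot

A 7-joint arm with a two-finger parallel gripper is mounted at the origin on the work surface. World frame = base frame: x ahead of the robot, y to its left, z up, the work surface at z = 0. Lengths are in m, angles in rad, forces in N, time in s.
With the tool pointing down it reaches from about 0.4 to 0.925 m from the base axis. Payload 4.1 kg.
Tool frame: the origin (TCP) lies on the centre line of the jaws, within the pads' length; the fingertips stand 19 mm ahead of it and the grasp point (between the pads) is the TCP (arm.tip_extent is the distance from the TCP to the fingertips, in m); x points along the fingers, y is the direction in which the jaws open and shut, and the axes are right-handed (so a half turn about x gives the same grasp; the last joint's range is limited). The gripper opens to 85 mm and grips with 20 to 120 N. Pads are 22 mm wide; open, the fingers measure 114 mm over their backs; the gripper's body (76 mm by 85 mm) begins 54 mm behind the grasp point. The pads swing forward as they close: fully open they stand 13 mm farther back than shut.
Start: joints at [1.227, 0.398, 0.045, 1.537, -0.019, 1.207, -0.051], TCP at [0.158, -0.631, 0.25] pointing down, gripper open.
Joint ranges: [-2.82, 2.82], [-0.49, 2.23], [-1.37, 1.46], [0, 2.46], [-1.36, 4.5], [0.23, 2], [-2.94, 2.94]. Speed limits (rad/s): [2.57, 2.57, 3.14, 3.14, 3.14, 3.14, 3.14].

## Interface

Orientations are given as a unit quaternion [x, y, z, w].
In Python, from rig import arm, capture, camera_info gives the robot as it stands.
- The arm moves only by the tool apply_moves, never from a script. Its argument "plan" is a list of rows, each an object of numbers: "dx", "dy", "dz": the shift along the tool's x, y, z in units of 25 mm (1.0 is 25 mm); "wx", "wy", "wz": the turn, a rotation vector about the tool's x, y, z in units of 10 degrees (1.0 is 10 degrees); "fingers": the opening, from -1 (shut) to 1 (fully open). In form: [{"dx": .., "dy": .., "dz": .., "wx": .., "wy": .., "wz": .., "fingers": ..}, ...]. A call has 1 to 8 rows; each row shifts and turns the pose as measured when the row begins, along the tool's axes as they then stand; what a row does not reach is not made up. A row lasts 1/8 s, in which the tool goes at most 62.5 mm and 10.7 degrees, less where a joint would pass 70% of its speed; a pose out of reach is approached as far as the arm can. A call is refused whole if a number of a shift passes 1 or a number of a turn 1, either way. A call with a gripper value outside its range is refused whole. The fingers move at their own pace and stop on an object; "grip_force" is the grip in N (left out, the last holds). Time passes only in rows, so rows that do not move let the fingers close. It gives the time, the measured TCP pose, the force and the opening at its end, in the units of the state.
- arm.get_obs(): the state, without advancing time (a new reading comes with each control period).
- capture(name): name is "side" or "top"; returns the picture (480x640x3 uint8, red, green, blue); there is no depth.
- camera_info(name): a dict with "K" (3x3 intrinsics, pixels), "k1" (the pictures are not rectified: a ray, as slopes to the right and down, at radius r is drawn at 1 + k1 r^2 times it, then the intrinsics apply), "R" (3x3) and "t" (3): a world point X has camera coordinates R X + t. Camera axes: x right, y down, z forward; pixel columns grow to the right and rows downward; lengths in m; the calibration is good to about 2 mm. A picture is of the moment at which its call begins. camera_info takes no time and is no camera call.
- arm.hand_in(): hands the job in, once; it reports no verdict.
The state is a dict: "time_s": time; "joints": joint angles; "dq": joint speeds; "joint_efforts": joint torques, N m; "position": TCP position; "orientation": TCP orientation; "force": force on the tool from outside, world axes, zero at the start; "torque": the same for the moment, N m; "finger_gap": opening from 0.0 (shut) to 1.0 (fully open).
Only numpy, scipy, OpenCV 4.12 (cv2) and the standard library are available. Lean on these libraries where they do the work, as an engineer would, in place of code of your own. Each camera call takes 0.05 s, during which the arm holds its last target.

## Working session

There is one attempt and no reset: what is moved stays moved. The work goes in short steps, Python scripts to look and compute and a tool call to move; the robot and the scene stay as the last step left them, time stands still between calls to the robot, and variables do not carry over. Pictures are saved under pics/ and viewed, and the job is handed in when it is done.

Besides the shell and the picture viewer there is one more tool, called after "Request:" as name(argument=value, ...), one argument or row to a line, values as JSON. apply_moves: Moves the arm, as the interface text tells. Its arguments: {"type":"object","properties":{"plan":{"type":"array"},"grip_force":{"type":"number"}},"required":["plan"]}

```bash
ls; mkdir -p pics; python3 - <<'E'
from rig import arm,capture,camera_info
import cv2
for n in("side","top"):
    cv2.imwrite(f"pics/{n}0.png",capture(n)[:,:,::-1]); print(n,camera_info(n))
print(arm.get_obs())
E
```

```text
pics
side {'K': array([[496.53574764,   0.        , 322.46445901],
       [  0.        , 496.53574764, 241.58635672],
       [  0.        ,   0.        ,   1.        ]]), 'k1': -0.02766208402403756, 'R': array([[-0.82626123, -0.56309637,  0.01465811],
       [-0.41261114,  0.5873212 , -0.69628001],
       [ 0.38346373, -0.58135728, -0.71762057]]), 't': array([0.49262747, 0.30504533, 0.88967655])}
top {'K': array([[462.46251199,   0.        , 310.8417008 ],
       [  0.        , 462.46251199, 235.17970225],
       [  0.        ,   0.        ,   1.        ]]), 'k1': -0.060969714803392104, 'R': array([[-0.019916  , -0.99965554, -0.0170924 ],
       [-0.99609989,  0.02130913, -0.0856209 ],
       [ 0.08595564,  0.01532051, -0.99618116]]), 't': array([-0.00464467,  0.58372121,  0.97782783])}
{'time_s': 0.1, 'joints': array([ 1.22698383,  0.39913416,  0.04503252,  1.5377278 , -0.0187071 ,
        1.20692639, -0.0507199 ]), 'dq': array([-0.00126024, -0.00176662, -0.00076325, -0.00266562,  0.00184771,
       -0.00112486,  0.00098766]), 'joint_efforts': array([ 3.59299076e-03, -4.76261723e+01,  1.36990517e+00, -2.54953283e+01,
        1.19316881e-02,  4.98932786e-03,  1.25409085e-05]), 'position': array([ 0.15744553, -0.63009498,  0.24936849]), 'orientation': array([-0.70169482, -0.08698739,  0.70192855, -0.0857548 ]), 'force': array([-0.35271546,  1.0066804 ,  0.76816082]), 'torque': array([ 0.02073141, -0.06149113, -0.01512138]), 'finger_gap': 0.9960286798358725}
```

View pics/side0.png

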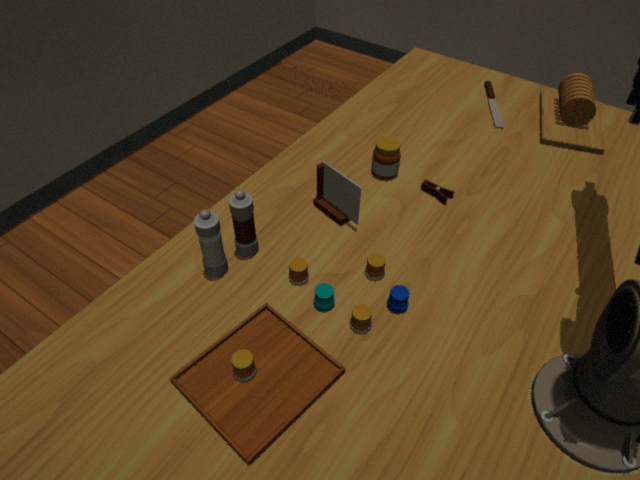

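View pics/top0.png

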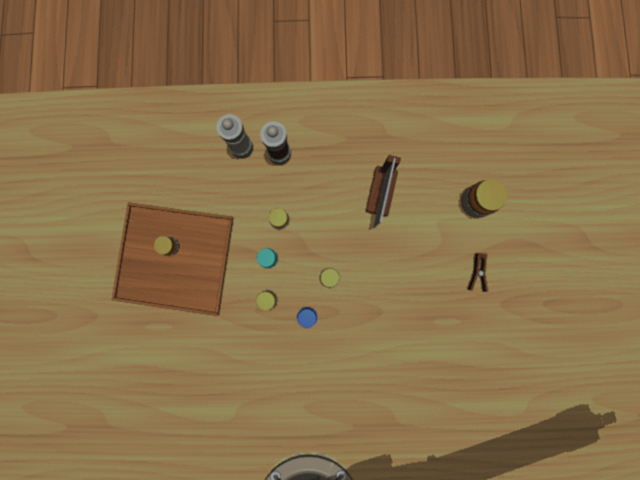

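```bash
cat > h.py <<'E'
import numpy as np,cv2
from rig import arm,capture,camera_info
from scipy.spatial.transform import Rotation as Ro
C={n:camera_info(n) for n in("side","top")}
def cam(n):
    c=C[n]; return c["K"],np.array([c["k1"],0,0,0,0.]),c["R"],c["t"]
def ray(n,uv):
    K,d,R,t=cam(n)
    p=cv2.undistortPoints(np.array([[uv]],float),K,d)[0,0]
    return -R.T@t, R.T@np.array([p[0],p[1],1.])
def onz(n,uv,z):
    o,d=ray(n,uv); return o+d*(z-o[2])/d[2]
def tri(a,b):  # side uv, top uv -> point, gap
    o1,d1=ray("side",a);o2,d2=ray("top",b)
    s=np.linalg.lstsq(np.c_[d1,-d2],o2-o1,rcond=None)[0]
    p,q=o1+s[0]*d1,o2+s[1]*d2
    return (p+q)/2,np.linalg.norm(p-q)
def proj(n,X):
    K,d,R,t=cam(n); return cv2.projectPoints(np.array([X],float),cv2.Rodrigues(R)[0],t,K,d)[0][0,0]
def blobs(im,lo,hi,amin=30):
    m=cv2.inRange(cv2.cvtColor(im,cv2.COLOR_RGB2HSV),lo,hi)
    n,l,s,c=cv2.connectedComponentsWithStats(m)
    return [(c[i].round(1),s[i].tolist()) for i in range(1,n) if s[i][4]>=amin]
def crop(im,x,y,w,h,f,name):
    cv2.imwrite("pics/"+name,cv2.resize(im[y:y+h,x:x+w,::-1],None,fx=f,fy=f,interpolation=cv2.INTER_CUBIC))
E
python3 - <<'E'
from h import *
print([a for a in dir(arm) if a[0]!='_'],arm.tip_extent)
s=cv2.imread("pics/side0.png")[:,:,::-1].copy();t=cv2.imread("pics/top0.png")[:,:,::-1].copy()
for im,L in((s,[(299,264),(376,259),(362,312),(243,358),(387,145)]),(t,[(278,218),(330,278),(265,301),(165,245),(490,195),(400,300)])):
    h=cv2.cvtColor(im,cv2.COLOR_RGB2HSV)
    print([h[y,x].tolist() for x,y in L])
R=Ro.from_quat(arm.get_obs()["orientation"]).as_matrix();print(R.round(3))
crop(t,440,230,80,80,7,"clip_t.png");crop(s,400,160,80,60,9,"clip_s.png")
crop(t,350,140,70,100,6,"card_t.png");crop(s,300,150,80,90,6,"card_s.png")
crop(s,280,240,150,110,5,"jars_s.png");crop(t,230,190,130,150,4,"jars_t.png")
E
```

```text
['PlanningError', 'get_obs', 'hand_in', 'tip_extent'] 0.019
[[19, 192, 129], [20, 199, 127], [21, 198, 126], [21, 205, 122], [21, 206, 125]]
[[32, 126, 152], [32, 122, 153], [32, 128, 152], [25, 136, 146], [25, 135, 147], [20, 117, 146]]
[[-0.001  0.242 -0.97 ]
 [ 0.002 -0.97  -0.242]
 [-1.    -0.002  0.   ]]
```

View pics/clip_t.png

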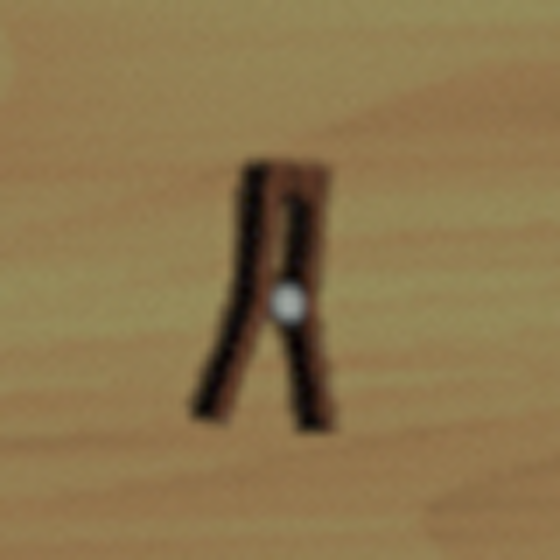

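View pics/clip_s.png

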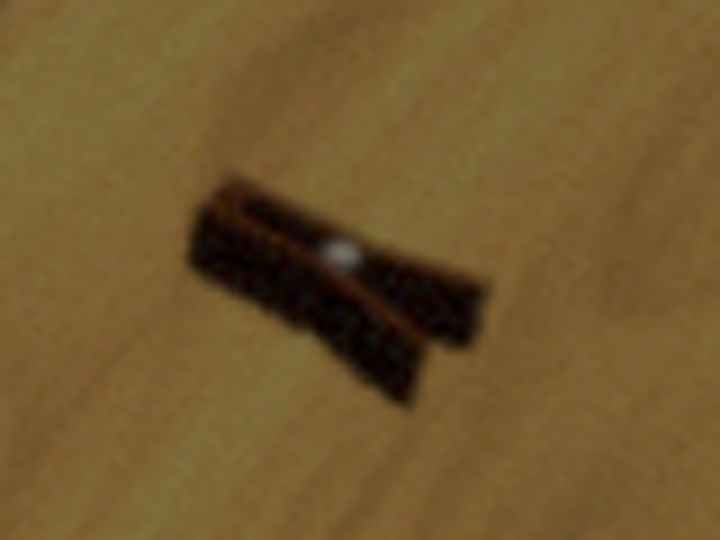

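View pics/card_t.png

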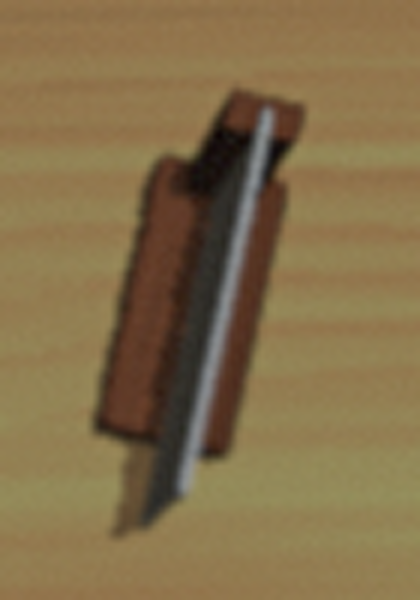

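View pics/card_s.png

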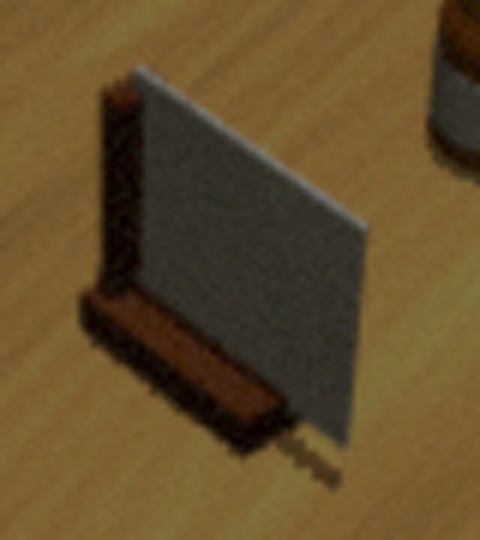

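View pics/jars_s.png

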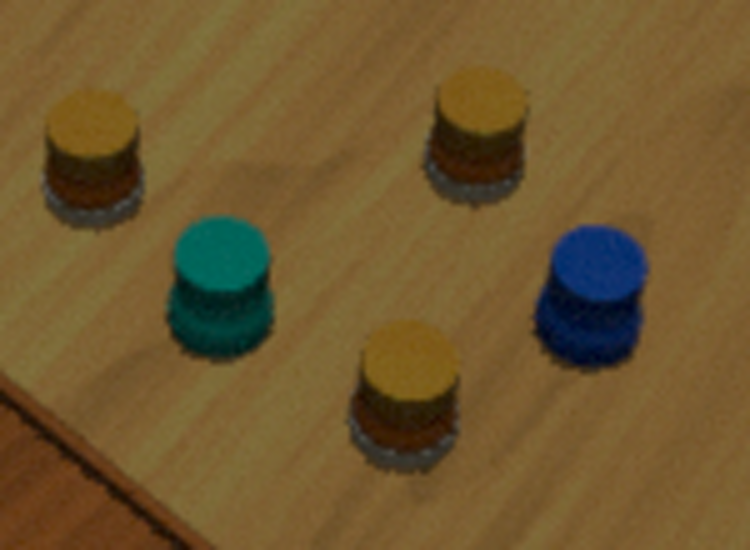

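View pics/jars_t.png

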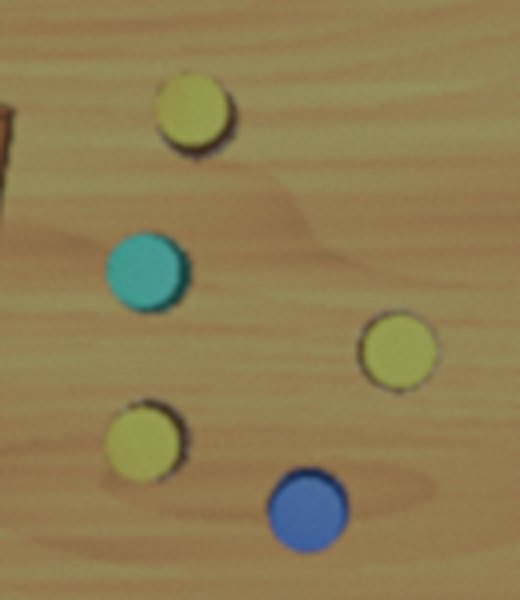

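```bash
python3 - <<'E'
from h import *
def T(p): return (230+(p[0]+.5)/4-.5,190+(p[1]+.5)/4-.5)
def S(p): return (280+(p[0]+.5)/5-.5,240+(p[1]+.5)/5-.5)
for n,a,b in(("far",(93,124),(193,111)),("turq",(222,253),(148,272)),("right",(481,101),(398,351)),("near",(410,362),(144,443)),("blue",(599,264),(308,511))):
    X,g=tri(S(a),T(b)); print(n,X.round(4),round(g,4),onz("top",T(b),.046).round(4),onz("side",S(a),.046).round(4))
print("trayjar",*[x for x in tri((243,358),(164,245))],onz("top",(164,245),.053),onz("side",(243,358),.053))
ct=lambda p:(440+(p[0]+.5)/7-.5,230+(p[1]+.5)/7-.5); cs=lambda p:(400+(p[0]+.5)/9-.5,160+(p[1]+.5)/9-.5)
print("hinge",tri(cs((342,253)),ct((289,302))),onz("top",ct((289,302)),.024))
# handles/jaw ends at top (z=.024)
for p in((208,415),(315,428),(287,165),(245,165),(328,165)): print(p,onz("top",ct(p),.024).round(4))
for p in((485,290),(425,350),(235,180)): print(p,onz("side",cs(p),.024).round(4))
kt=lambda p:(350+(p[0]+.5)/6-.5,140+(p[1]+.5)/6-.5); ks=lambda p:(300+(p[0]+.5)/6-.5,150+(p[1]+.5)/6-.5)
for a,b in(((366,230),(184,492)),((140,70),(267,108))): print("card",tri(ks(a),kt(b)),onz("top",kt(b),.13).round(4),onz("side",ks(a),.13).round(4))
print("card low side",onz("side",ks((346,445)),.015))
for p in((129,205),(233,217),(219,313),(114,298)): print("tray",onz("top",p,.018).round(4))
for p in((267,308),(343,371),(250,461),(174,380)): print("tray s",onz("side",p,.018).round(4))
E
```

```text
far [0.6225 0.0532 0.0434] 0.002 [0.6213 0.0525 0.046 ] [0.6222 0.0554 0.046 ]
turq [0.5375 0.0788 0.0422] 0.0032 [0.536  0.0776 0.046 ] [0.5374 0.0819 0.046 ]
right [ 0.4924 -0.0535  0.0443] 0.0015 [ 0.4917 -0.0537  0.046 ] [ 0.4924 -0.0517  0.046 ]
near [0.4465 0.0817 0.0418] 0.0015 [0.446  0.0809 0.046 ] [0.4459 0.0848 0.046 ]
blue [ 0.4088 -0.0046  0.0421] 0.0001 [ 0.4091 -0.0047  0.046 ] [ 0.4078 -0.0015  0.046 ]
trayjar [0.56780509 0.29764756 0.04898809] 0.0016612466310977744 [0.56679369 0.29584276 0.053     ] [0.56670003 0.29956622 0.053     ]
hinge (array([ 0.49504484, -0.38243983,  0.02295896]), np.float64(0.001565080481921152)) [ 0.49433622 -0.38242055  0.024     ]
(208, 415) [ 0.4603 -0.3556  0.024 ]
(315, 428) [ 0.4555 -0.3887  0.024 ]
(287, 165) [ 0.5366 -0.3839  0.024 ]
(245, 165) [ 0.5369 -0.3707  0.024 ]
(328, 165) [ 0.5363 -0.3967  0.024 ]
(485, 290) [ 0.4547 -0.3895  0.024 ]
(425, 350) [ 0.4579 -0.3552  0.024 ]
(235, 180) [ 0.5354 -0.3931  0.024 ]
card (array([ 0.59886329, -0.15391529,  0.12689654]), np.float64(0.0009858741945020064)) [ 0.5981 -0.1537  0.13  ] [ 0.5976 -0.1504  0.13  ]
card (array([ 0.72454813, -0.18602854,  0.12736145]), np.float64(0.0010186227372456387)) [ 0.7243 -0.1854  0.13  ] [ 0.7221 -0.1832  0.13  ]
card low side [ 0.59959339 -0.15366328  0.015     ]
tray [0.6604 0.3881 0.018 ]
tray [0.6279 0.154  0.018 ]
tray [0.419  0.1859 0.018 ]
tray [0.4546 0.4195 0.018 ]
tray s [0.6192 0.1686 0.018 ]
tray s [0.4136 0.2009 0.018 ]
tray s [0.4495 0.4249 0.018 ]
tray s [0.6564 0.3924 0.018 ]
```

```bash
cat >> h.py <<'E'
def to(x,y,z,yaw=None):
    """remaining motion to world target in tool units; yaw = azimuth of tool y"""
    o=arm.get_obs();R=Ro.from_quat(o["orientation"]).as_matrix()
    d=R.T@(np.array([x,y,z])-o["position"])/.025
    yn=np.arctan2(R[1,1],R[0,1])
    if yaw is None: yaw=yn
    T=np.array([[0,np.cos(yaw),np.sin(yaw)],[0,np.sin(yaw),-np.cos(yaw)],[-1,0,0]])
    T[:,2]=np.cross(T[:,0],T[:,1])
    w=np.degrees(Ro.from_matrix(R.T@T).as_rotvec())/10
    print("t",round(o["time_s"],2),"pos",o["position"].round(4),"yaw",round(yn,3),"F",o["force"].round(1),"gap",round(o["finger_gap"],3))
    print("shift units",d.round(2),"turn units",w.round(2))
E
python3 - <<'E'
from h import *
to(.492,-.053,.20,-1.326)
t=cv2.imread("pics/top0.png");c=t[240:305,455:505]
c=cv2.convertScaleAbs(c,alpha=1.8,beta=10)
cv2.imwrite("pics/clip_big.png",cv2.resize(c,None,fx=9,fy=9,interpolation=cv2.INTER_NEAREST))
E
```

```text
t 0.1 pos [ 0.1574 -0.6301  0.2494] yaw -1.326 F [-0.4  1.   0.8] gap 0.996
shift units [  2.01 -19.15 -18.58] turn units [0.   0.   0.01]
```

View pics/clip_big.png

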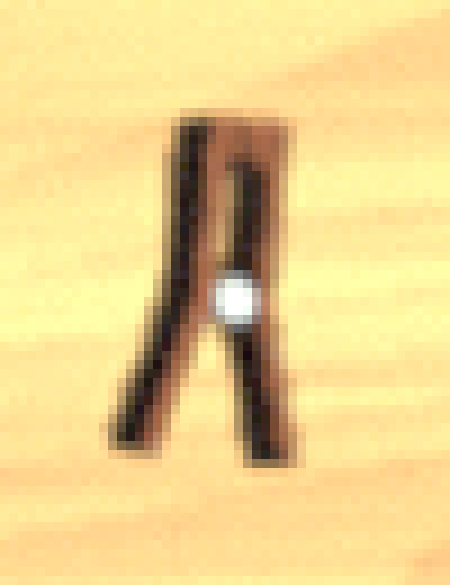

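Request:
apply_moves(
  plan=[
    {"dx":0.1,"dy":-1,"dz":-0.97},
    {"dx":0.1,"dy":-1,"dz":-0.97},
    {"dx":0.1,"dy":-1,"dz":-0.97},
    {"dx":0.1,"dy":-1,"dz":-0.97},
    {"dx":0.1,"dy":-1,"dz":-0.97},
    {"dx":0.1,"dy":-1,"dz":-0.97},
    {"dx":0.1,"dy":-1,"dz":-0.97},
    {"dx":0.1,"dy":-1,"dz":-0.97},
  ],
)

```text
validation failed for argument at $.pl...
```

```bash
python3 -c "
from h import *
to(.492,-.053,.20,-1.326)
f=lambda x,y:onz('top',(455+(x+.5)/9-.5,240+(y+.5)/9-.5),.024)
a,b,h=f(217.5,454),f(249.5,118),f(237,298)
print(a,b,h,np.arctan2(*(b-a)[[1,0]]))"
```

```text
t 0.1 pos [ 0.1574 -0.6301  0.2494] yaw -1.326 F [-0.4  1.   0.8] gap 0.996
shift units [  2.01 -19.15 -18.58] turn units [0.   0.   0.01]
[ 0.45731307 -0.37603235  0.024     ] [ 0.53758295 -0.38764539  0.024     ] [ 0.49443714 -0.38249477  0.024     ] -0.1436779172441804
```

Request:
apply_moves(
  plan=[
    {"dx":0.1,"dy":-1,"dz":-0.97,"wx":0,"wy":0,"wz":0,"fingers":1},
    {"dx":0.1,"dy":-1,"dz":-0.97,"wx":0,"wy":0,"wz":0,"fingers":1},
    {"dx":0.1,"dy":-1,"dz":-0.97,"wx":0,"wy":0,"wz":0,"fingers":1},
    {"dx":0.1,"dy":-1,"dz":-0.97,"wx":0,"wy":0,"wz":0,"fingers":1},
  ],
)

```text
time_s: 0.6
position: [0.2261, -0.5075, 0.2367]
orientation: [-0.701, -0.086, 0.703, -0.083]
force: [-0.0, -0.1, 0.7]
finger_gap: 0.999
```

```bash
python3 -c "
from h import *
to(.492,-.053,.20,-1.326)"
```

```text
t 0.6 pos [ 0.2261 -0.5075  0.2367] yaw -1.332 F [-0.  -0.1  0.7] gap 0.999
shift units [  1.51 -15.14 -14.64] turn units [-0.03  0.01  0.03]
```

Request:
apply_moves(
  plan=[
    {"dx":0.1,"dy":-1,"dz":-0.97,"wx":0,"wy":0,"wz":0,"fingers":1},
    {"dx":0.1,"dy":-1,"dz":-0.97,"wx":0,"wy":0,"wz":0,"fingers":1},
    {"dx":0.1,"dy":-1,"dz":-0.97,"wx":0,"wy":0,"wz":0,"fingers":1},
    {"dx":0.1,"dy":-1,"dz":-0.97,"wx":0,"wy":0,"wz":0,"fingers":1},
    {"dx":0.1,"dy":-1,"dz":-0.97,"wx":0,"wy":0,"wz":0,"fingers":1},
    {"dx":0.1,"dy":-1,"dz":-0.97,"wx":0,"wy":0,"wz":0,"fingers":1},
    {"dx":0.1,"dy":-1,"dz":-0.97,"wx":0,"wy":0,"wz":0,"fingers":1},
    {"dx":0.1,"dy":-1,"dz":-0.97,"wx":0,"wy":0,"wz":0,"fingers":1},
  ],
)

```text
time_s: 1.6
position: [0.3695, -0.2567, 0.2141]
orientation: [-0.7, -0.087, 0.704, -0.081]
force: [0.8, -0.4, 0.2]
finger_gap: 1.001
```

```bash
python3 -c "
from h import *
to(.492,-.053,.20,-1.326)"
```

```text
t 1.6 pos [ 0.3695 -0.2567  0.2141] yaw -1.332 F [ 0.8 -0.4  0.2] gap 1.001
shift units [ 0.6  -6.75 -6.69] turn units [-0.03  0.03  0.05]
```

Request:
apply_moves(
  plan=[
    {"dx":0.08,"dy":-1,"dz":-0.98,"wx":0,"wy":0,"wz":0,"fingers":1},
    {"dx":0.08,"dy":-1,"dz":-0.98,"wx":0,"wy":0,"wz":0,"fingers":1},
    {"dx":0.08,"dy":-1,"dz":-0.98,"wx":0,"wy":0,"wz":0,"fingers":1},
    {"dx":0.08,"dy":-1,"dz":-0.98,"wx":0,"wy":0,"wz":0,"fingers":1},
    {"dx":0.08,"dy":-1,"dz":-0.98,"wx":0,"wy":0,"wz":0,"fingers":1},
    {"dx":0.08,"dy":-0.9,"dz":-0.9,"wx":0,"wy":0,"wz":0,"fingers":1},
    {"dx":0,"dy":-0.4,"dz":-0.4,"wx":0,"wy":0,"wz":0,"fingers":0.7},
    {"dx":0,"dy":0,"dz":0,"wx":0,"wy":0,"wz":0,"fingers":0.7},
  ],
)

```text
time_s: 2.6
position: [0.484, -0.0582, 0.2003]
orientation: [-0.698, -0.089, 0.705, -0.082]
force: [-0.6, -0.3, -0.4]
finger_gap: 0.854
```

```bash
python3 -c "
from h import *
to(.492,-.053,.025,-1.326)"
```

```text
t 2.6 pos [ 0.484  -0.0582  0.2003] yaw -1.328 F [-0.6 -0.3 -0.4] gap 0.854
shift units [ 7.01 -0.05 -0.42] turn units [-0.01  0.05  0.06]
```

Request:
apply_moves(
  plan=[
    {"dx":1,"dy":0,"dz":-0.2,"wx":0,"wy":0.05,"wz":0.06,"fingers":0.7},
    {"dx":1,"dy":0,"dz":-0.2,"wx":0,"wy":0,"wz":0,"fingers":0.7},
    {"dx":1,"dy":0,"dz":-0.05,"wx":0,"wy":0,"wz":0,"fingers":0.7},
    {"dx":1,"dy":0,"dz":0,"wx":0,"wy":0,"wz":0,"fingers":0.7},
    {"dx":1,"dy":0,"dz":0,"wx":0,"wy":0,"wz":0,"fingers":0.7},
  ],
)

```text
time_s: 3.22
position: [0.4937, -0.0655, 0.0738]
orientation: [0.703, 0.079, -0.702, 0.084]
force: [0.2, 0.1, 0.3]
finger_gap: 0.856
```

```bash
python3 -c "
from h import *
to(.492,-.053,.026,-1.326)
crop(capture('side'),280,150,200,150,4,'j1s.png')"
```

```text
t 3.23 pos [ 0.4937 -0.0655  0.0738] yaw -1.34 F [0.2 0.1 0.3] gap 0.856
shift units [ 1.91 -0.52 -0.05] turn units [-0.08 -0.01 -0.04]
```

View pics/j1s.png

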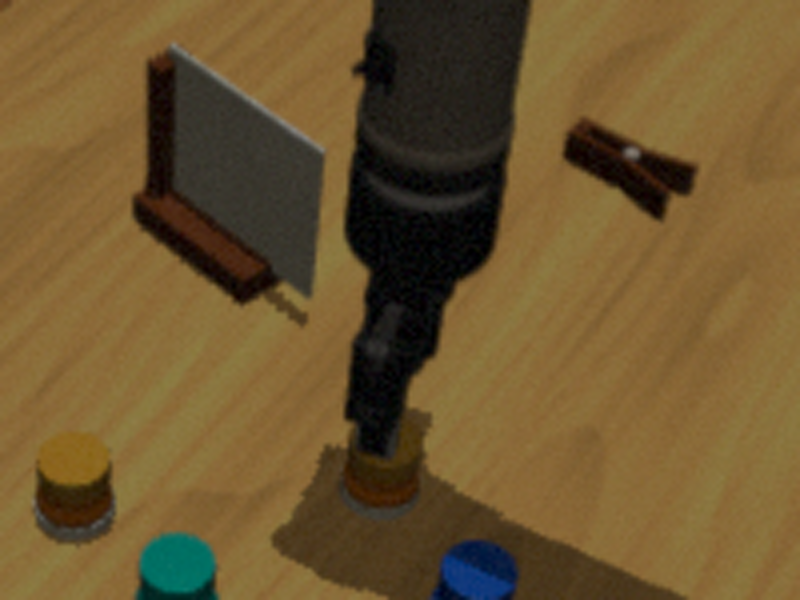

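Request:
apply_moves(
  plan=[
    {"dx":0,"dy":-0.55,"dz":-0.05,"wx":-0.08,"wy":0,"wz":-0.04,"fingers":0.7},
    {"dx":0,"dy":0,"dz":0,"wx":0,"wy":0,"wz":0,"fingers":0.7},
  ],
)

```text
time_s: 3.52
position: [0.4884, -0.0528, 0.0712]
orientation: [-0.7, -0.086, 0.704, -0.085]
force: [0.5, 0.1, -0.4]
finger_gap: 0.851
```

```bash
python3 -c "
from h import *
to(.492,-.053,.026,-1.326)"
```

```text
t 3.52 pos [ 0.4884 -0.0528  0.0712] yaw -1.328 F [ 0.5  0.1 -0.4] gap 0.851
shift units [ 1.81  0.05 -0.15] turn units [-0.01  0.03  0.01]
```

Request:
apply_moves(
  plan=[
    {"dx":0.6,"dy":0,"dz":-0.15,"wx":0,"wy":0.03,"wz":0,"fingers":0.7},
    {"dx":0.6,"dy":-0.05,"dz":0,"wx":0,"wy":0,"wz":0,"fingers":0.7},
    {"dx":0.55,"dy":-0.05,"dz":0,"wx":0,"wy":0,"wz":0,"fingers":0.7},
    {"dx":0,"dy":0,"dz":0,"wx":0,"wy":0,"wz":0,"fingers":0.7},
  ],
)

```text
time_s: 4.03
position: [0.4926, -0.0497, 0.0257]
orientation: [0.703, 0.086, -0.701, 0.085]
force: [-0.4, 0.2, 1.0]
finger_gap: 0.846
```

```bash
python3 -c "
from h import *
to(.492,-.053,.026,-1.326)"
```

```text
t 4.03 pos [ 0.4926 -0.0497  0.0257] yaw -1.328 F [-0.4  0.2  1. ] gap 0.846
shift units [-0.01  0.12  0.05] turn units [-0.01 -0.01  0.  ]
```

Request:
apply_moves(
  plan=[
    {"dx":0,"dy":0.1,"dz":0,"wx":0,"wy":0,"wz":0,"fingers":0},
    {"dx":0,"dy":0,"dz":0,"wx":0,"wy":0,"wz":0,"fingers":-0.4},
    {"dx":0,"dy":0,"dz":0,"wx":0,"wy":0,"wz":0,"fingers":-0.4},
    {"dx":0,"dy":0,"dz":0,"wx":0,"wy":0,"wz":0,"fingers":-0.4},
  ],
  grip_force=30,
)

```text
time_s: 4.53
position: [0.4938, -0.0526, 0.0264]
orientation: [0.703, 0.085, -0.701, 0.086]
force: [-1.0, -0.2, -1.0]
finger_gap: 0.491
```

```bash
python3 -c "
from h import *
to(.492,-.053,.15,-1.326)"
```

```text
t 4.53 pos [ 0.4938 -0.0526  0.0264] yaw -1.328 F [-1.  -0.2 -1. ] gap 0.491
shift units [-4.95 -0.    0.06] turn units [-0.01 -0.02 -0.  ]
```

Request:
apply_moves(
  plan=[
    {"dx":-0.5,"dy":0,"dz":0,"wx":0,"wy":0,"wz":0,"fingers":-0.4},
    {"dx":-1,"dy":0,"dz":0,"wx":0,"wy":0,"wz":0,"fingers":-0.4},
    {"dx":-1,"dy":0,"dz":0,"wx":0,"wy":0,"wz":0,"fingers":-0.4},
    {"dx":-1,"dy":0,"dz":0,"wx":0,"wy":0,"wz":0,"fingers":-0.4},
  ],
)

```text
time_s: 5.03
position: [0.4921, -0.0523, 0.1169]
orientation: [0.702, 0.086, -0.702, 0.085]
force: [0.4, 0.1, -0.8]
finger_gap: 0.492
```

```bash
python3 -c "
from h import *
to(.48,.245,.12,-1.326)
crop(capture('side'),250,150,200,150,4,'j2s.png')"
```

```text
t 5.03 pos [ 0.4921 -0.0523  0.1169] yaw -1.328 F [ 0.4  0.1 -0.8] gap 0.492
shift units [ -0.11 -11.66  -2.39] turn units [-0.01 -0.    0.01]
```

View pics/j2s.png

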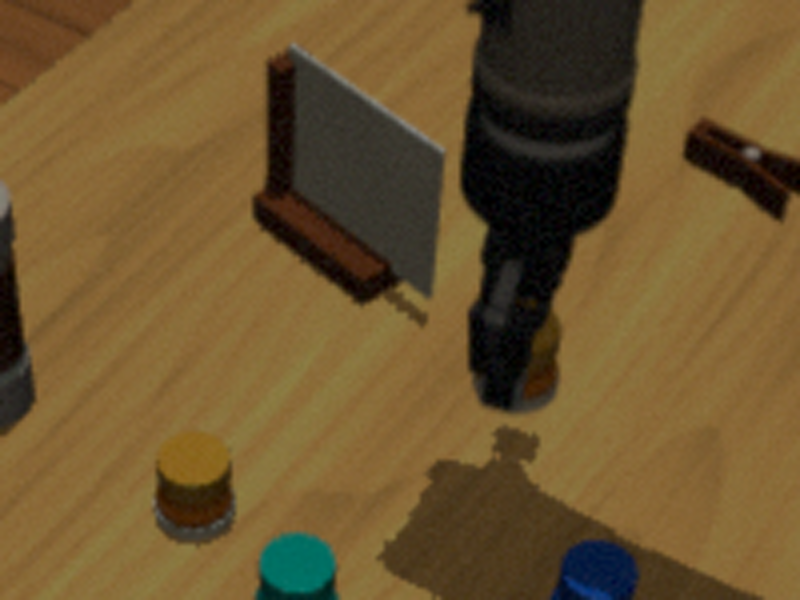

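Request:
apply_moves(
  plan=[
    {"dx":0,"dy":-0.6,"dz":-0.15,"wx":0,"wy":0,"wz":0,"fingers":-0.4},
    {"dx":0,"dy":-1,"dz":-0.2,"wx":0,"wy":0,"wz":0,"fingers":-0.4},
    {"dx":0,"dy":-1,"dz":-0.2,"wx":0,"wy":0,"wz":0,"fingers":-0.4},
    {"dx":0,"dy":-1,"dz":-0.2,"wx":0,"wy":0,"wz":0,"fingers":-0.4},
    {"dx":0,"dy":-1,"dz":-0.2,"wx":0,"wy":0,"wz":0,"fingers":-0.4},
    {"dx":0,"dy":-1,"dz":-0.2,"wx":0,"wy":0,"wz":0,"fingers":-0.4},
    {"dx":0,"dy":-1,"dz":-0.2,"wx":0,"wy":0,"wz":0,"fingers":-0.4},
    {"dx":0,"dy":-1,"dz":-0.2,"wx":0,"wy":0,"wz":0,"fingers":-0.4},
  ],
)

```text
time_s: 6.08
position: [0.4804, 0.1535, 0.1161]
orientation: [-0.701, -0.087, 0.702, -0.086]
force: [0.8, -0.2, -0.5]
finger_gap: 0.496
```

Request:
apply_moves(
  plan=[
    {"dx":0,"dy":-1,"dz":-0.2,"wx":0,"wy":0,"wz":0,"fingers":-0.4},
    {"dx":0,"dy":-1,"dz":-0.2,"wx":0,"wy":0,"wz":0,"fingers":-0.4},
    {"dx":0,"dy":-0.9,"dz":-0.2,"wx":0,"wy":0,"wz":0,"fingers":-0.4},
    {"dx":0,"dy":-0.6,"dz":-0.2,"wx":0,"wy":0,"wz":0,"fingers":-0.4},
    {"dx":0,"dy":0,"dz":0,"wx":0,"wy":0,"wz":0,"fingers":-0.4},
  ],
)

```text
time_s: 6.7
position: [0.4716, 0.2529, 0.1125]
orientation: [-0.698, -0.092, 0.705, -0.089]
force: [0.5, 0.1, -1.5]
finger_gap: 0.491
```

```bash
python3 -c "
from h import *
to(.48,.245,.034,-1.326)"
```

```text
t 6.7 pos [0.4716 0.2529 0.1125] yaw -1.315 F [ 0.5  0.1 -1.5] gap 0.491
shift units [ 3.14  0.41 -0.27] turn units [0.06 0.05 0.03]
```

Request:
apply_moves(
  plan=[
    {"dx":0.6,"dy":0.3,"dz":-0.25,"wx":0,"wy":0.05,"wz":0.03,"fingers":-0.4},
    {"dx":0.8,"dy":0,"dz":0,"wx":0,"wy":0,"wz":0,"fingers":-0.4},
    {"dx":0.8,"dy":0,"dz":0,"wx":0,"wy":0,"wz":0,"fingers":-0.4},
    {"dx":0.5,"dy":0,"dz":0,"wx":0,"wy":0,"wz":0,"fingers":-0.4},
    {"dx":0.2,"dy":0,"dz":0,"wx":0,"wy":0,"wz":0,"fingers":-0.4},
    {"dx":0,"dy":0,"dz":0,"wx":0,"wy":0,"wz":0,"fingers":-0.4},
  ],
)

```text
time_s: 7.45
position: [0.4815, 0.2382, 0.0336]
orientation: [-0.701, -0.085, 0.702, -0.09]
force: [-0.7, -0.5, -0.0]
finger_gap: 0.49
```

```bash
python3 -c "
from h import *
to(.48,.245,.034,-1.326)"
```

```text
t 7.45 pos [0.4815 0.2382 0.0336] yaw -1.324 F [-0.7 -0.5 -0. ] gap 0.49
shift units [-0.02 -0.28 -0.01] turn units [ 0.01  0.01 -0.04]
```

Request:
apply_moves(
  plan=[
    {"dx":0.04,"dy":0,"dz":0,"wx":0,"wy":0,"wz":0,"fingers":-0.4},
    {"dx":0,"dy":0,"dz":0,"wx":0,"wy":0,"wz":0,"fingers":-0.02},
    {"dx":0,"dy":0,"dz":0,"wx":0,"wy":0,"wz":0,"fingers":0.2},
    {"dx":0,"dy":0,"dz":0,"wx":0,"wy":0,"wz":0,"fingers":0.6},
    {"dx":0,"dy":0,"dz":0,"wx":0,"wy":0,"wz":0,"fingers":0.6},
  ],
)

```text
time_s: 8.07
position: [0.4832, 0.2393, 0.0348]
orientation: [0.703, 0.085, -0.701, 0.089]
force: [0.3, 0.5, 0.7]
finger_gap: 0.802
```

Request:
apply_moves(
  plan=[
    {"dx":-0.5,"dy":0,"dz":0,"wx":0,"wy":0,"wz":0,"fingers":0.6},
    {"dx":-1,"dy":0,"dz":0,"wx":0,"wy":0,"wz":0,"fingers":0.6},
    {"dx":-1,"dy":0,"dz":0,"wx":0,"wy":0,"wz":0,"fingers":0.7},
    {"dx":-1,"dy":0.5,"dz":0.2,"wx":0,"wy":0,"wz":0,"fingers":0.7},
    {"dx":0,"dy":1,"dz":0.4,"wx":0,"wy":0,"wz":0,"fingers":0.7},
    {"dx":0,"dy":1,"dz":0.4,"wx":0,"wy":0,"wz":0,"fingers":0.7},
  ],
)

```text
time_s: 8.82
position: [0.4748, 0.1754, 0.1302]
orientation: [0.704, 0.088, -0.698, 0.09]
force: [-0.1, -0.4, -0.1]
finger_gap: 0.848
```

```bash
python3 -c "
from h import *
to(.446,.083,.10,-1.326)
crop(capture('side'),150,220,200,150,4,'j3s.png')"
```

```text
t 8.82 pos [0.4748 0.1754 0.1302] yaw -1.318 F [-0.1 -0.4 -0.1] gap 0.848
shift units [1.2  3.28 2.05] turn units [ 0.05 -0.05 -0.02]
```

View pics/j3s.png

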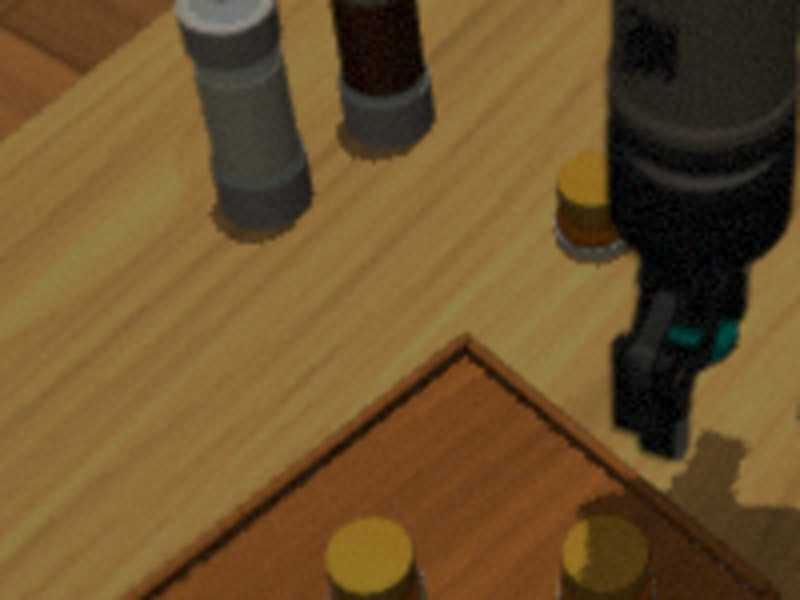

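Request:
apply_moves(
  plan=[
    {"dx":0.1,"dy":0.85,"dz":0.5,"wx":0,"wy":0,"wz":0,"fingers":0.7},
    {"dx":0.3,"dy":0.85,"dz":0.5,"wx":0,"wy":0,"wz":0,"fingers":0.7},
    {"dx":0.4,"dy":0.8,"dz":0.5,"wx":0,"wy":0,"wz":0,"fingers":0.7},
    {"dx":0.4,"dy":0.6,"dz":0.4,"wx":0,"wy":0,"wz":0,"fingers":0.7},
    {"dx":0.2,"dy":0,"dz":0,"wx":0,"wy":0,"wz":0,"fingers":0.7},
    {"dx":0,"dy":0,"dz":0,"wx":0,"wy":0,"wz":0,"fingers":0.7},
  ],
)

```text
time_s: 9.62
position: [0.4494, 0.0833, 0.0981]
orientation: [0.707, 0.086, -0.697, 0.09]
force: [-0.1, -0.1, -0.1]
finger_gap: 0.848
```

```bash
python3 -c "
from h import *
to(.446,.083,.026,-1.326)"
```

```text
t 9.62 pos [0.4494 0.0833 0.0981] yaw -1.322 F [-0.1 -0.1 -0.1] gap 0.848
shift units [ 2.88 -0.04  0.17] turn units [ 0.02 -0.08 -0.04]
```

Request:
apply_moves(
  plan=[
    {"dx":0.6,"dy":0,"dz":0.15,"wx":0,"wy":-0.08,"wz":-0.04,"fingers":0.7},
    {"dx":0.6,"dy":0,"dz":0,"wx":0,"wy":0,"wz":0,"fingers":0.7},
    {"dx":0.2,"dy":0,"dz":0,"wx":0,"wy":0,"wz":0,"fingers":0.7},
  ],
)

```text
time_s: 10.0
position: [0.4468, 0.0845, 0.0612]
orientation: [0.702, 0.089, -0.701, 0.088]
force: [-0.4, -0.4, -0.6]
finger_gap: 0.853
```

```bash
python3 -c "
from h import *
to(.446,.083,.026,-1.326)
crop(capture('side'),280,220,160,120,5,'j4s.png');crop(capture('top'),220,240,160,120,5,'j4t.png')"
```

```text
t 10.0 pos [0.4468 0.0845 0.0612] yaw -1.319 F [-0.4 -0.4 -0.6] gap 0.853
shift units [1.41 0.05 0.05] turn units [ 0.04 -0.    0.01]
```

View pics/j4s.png

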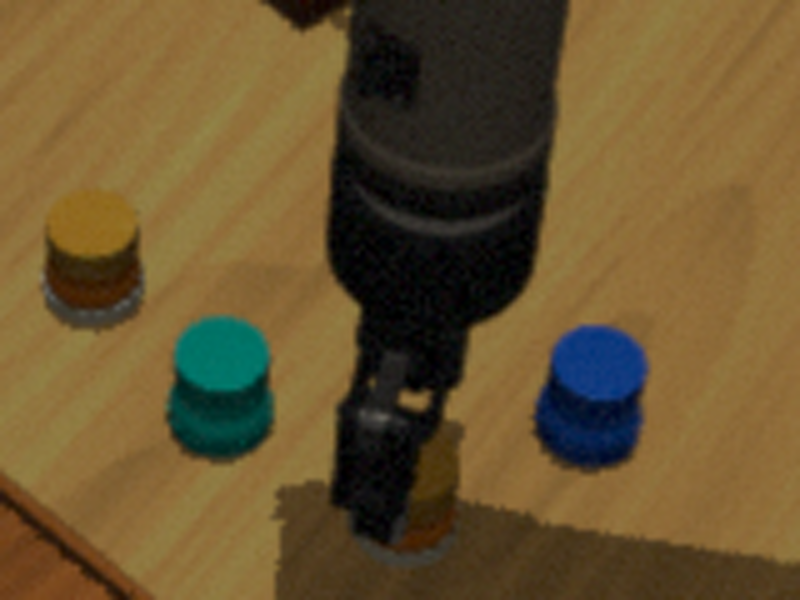

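Jar straddled with clearance, turquoise and blue jars clear. Descend and grip.

Request:
apply_moves(
  plan=[
    {"dx":0.6,"dy":0,"dz":0,"wx":0,"wy":0,"wz":0,"fingers":0.7},
    {"dx":0.6,"dy":0,"dz":0,"wx":0,"wy":0,"wz":0,"fingers":0.7},
    {"dx":0.2,"dy":0,"dz":0,"wx":0,"wy":0,"wz":0,"fingers":0.7},
    {"dx":0,"dy":0,"dz":0,"wx":0,"wy":0,"wz":0,"fingers":0.2},
    {"dx":0,"dy":0,"dz":0,"wx":0,"wy":0,"wz":0,"fingers":-0.4},
    {"dx":0,"dy":0,"dz":0,"wx":0,"wy":0,"wz":0,"fingers":-0.4},
    {"dx":0,"dy":0,"dz":0,"wx":0,"wy":0,"wz":0,"fingers":-0.4},
    {"dx":0,"dy":0,"dz":0,"wx":0,"wy":0,"wz":0,"fingers":-0.4},
  ],
)

```text
time_s: 11.1
position: [0.4478, 0.0847, 0.0252]
orientation: [0.702, 0.089, -0.701, 0.088]
force: [-0.3, -0.0, -0.8]
finger_gap: 0.494
```

```bash
python3 -c "
from h import *
to(.49,.345,.12,-1.326)"
```

```text
t 11.1 pos [0.4478 0.0847 0.0252] yaw -1.319 F [-0.3 -0.  -0.8] gap 0.494
shift units [-3.77 -9.67 -4.23] turn units [ 0.04 -0.01  0.01]
```

Request:
apply_moves(
  plan=[
    {"dx":-0.5,"dy":0,"dz":0,"wx":0,"wy":0,"wz":0,"fingers":-0.4},
    {"dx":-1,"dy":0,"dz":0,"wx":0,"wy":0,"wz":0,"fingers":-0.4},
    {"dx":-1,"dy":-0.3,"dz":-0.1,"wx":0,"wy":0,"wz":0,"fingers":-0.4},
    {"dx":-1,"dy":-0.5,"dz":-0.2,"wx":0,"wy":0,"wz":0,"fingers":-0.4},
    {"dx":-0.5,"dy":-1,"dz":-0.4,"wx":0,"wy":0,"wz":0,"fingers":-0.4},
    {"dx":0,"dy":-1,"dz":-0.4,"wx":0,"wy":0,"wz":0,"fingers":-0.4},
    {"dx":0,"dy":-1,"dz":-0.4,"wx":0,"wy":0,"wz":0,"fingers":-0.4},
    {"dx":0,"dy":-1,"dz":-0.4,"wx":0,"wy":0,"wz":0,"fingers":-0.4},
  ],
)

```text
time_s: 12.1
position: [0.4652, 0.2139, 0.1349]
orientation: [0.704, 0.087, -0.699, 0.087]
force: [0.2, 0.1, -0.2]
finger_gap: 0.493
```

```bash
python3 -c "
from h import *
to(.49,.345,.12,-1.326)
crop(capture('side'),200,220,200,150,4,'j5s.png')"
```

```text
t 12.1 pos [0.4652 0.2139 0.1349] yaw -1.325 F [ 0.2  0.1 -0.2] gap 0.493
shift units [ 0.61 -4.84 -2.24] turn units [ 0.01 -0.04 -0.  ]
```

View pics/j5s.png

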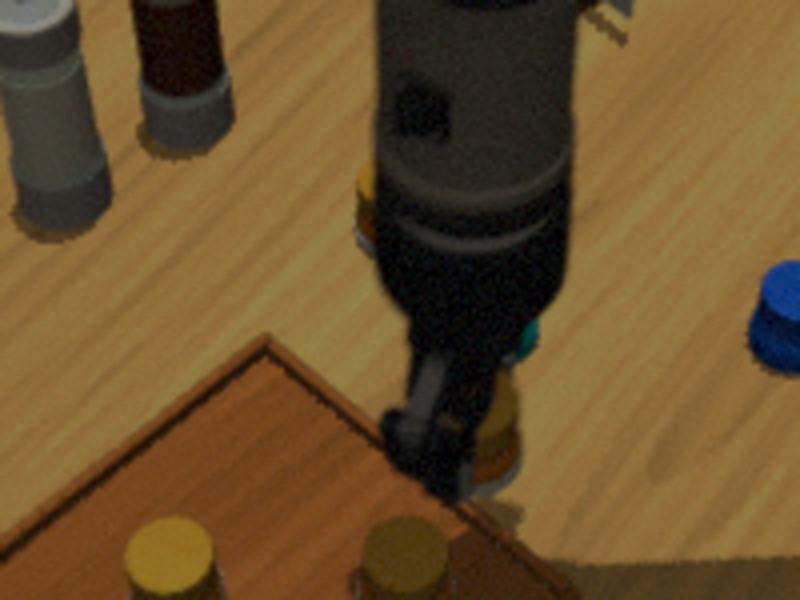

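Request:
apply_moves(
  plan=[
    {"dx":0,"dy":-1,"dz":-0.45,"wx":0,"wy":0,"wz":0,"fingers":-0.4},
    {"dx":0,"dy":-1,"dz":-0.45,"wx":0,"wy":0,"wz":0,"fingers":-0.4},
    {"dx":0,"dy":-1,"dz":-0.45,"wx":0,"wy":0,"wz":0,"fingers":-0.4},
    {"dx":0.2,"dy":-0.8,"dz":-0.4,"wx":0,"wy":0,"wz":0,"fingers":-0.4},
    {"dx":0.2,"dy":-0.4,"dz":-0.3,"wx":0,"wy":0,"wz":0,"fingers":-0.4},
    {"dx":0,"dy":0,"dz":0,"wx":0,"wy":0,"wz":0,"fingers":-0.4},
  ],
)

```text
time_s: 12.9
position: [0.4898, 0.3367, 0.1304]
orientation: [0.706, 0.091, -0.697, 0.087]
force: [-0.6, -0.8, -1.5]
finger_gap: 0.494
```

```bash
python3 -c "
from h import *
to(.49,.345,.033,-1.326)"
```

```text
t 12.9 pos [0.4898 0.3367 0.1304] yaw -1.319 F [-0.6 -0.8 -1.5] gap 0.494
shift units [ 3.9  -0.3  -0.04] turn units [ 0.04 -0.08  0.02]
```

Request:
apply_moves(
  plan=[
    {"dx":0.7,"dy":-0.3,"dz":-0.1,"wx":0,"wy":-0.08,"wz":0,"fingers":-0.4},
    {"dx":0.9,"dy":0,"dz":0,"wx":0,"wy":0,"wz":0,"fingers":-0.4},
    {"dx":0.9,"dy":0,"dz":0,"wx":0,"wy":0,"wz":0,"fingers":-0.4},
    {"dx":0.6,"dy":0,"dz":0,"wx":0,"wy":0,"wz":0,"fingers":-0.4},
    {"dx":0.3,"dy":0,"dz":0,"wx":0,"wy":0,"wz":0,"fingers":-0.4},
    {"dx":0,"dy":0,"dz":0,"wx":0,"wy":0,"wz":0,"fingers":-0.4},
  ],
)

```text
time_s: 13.65
position: [0.4908, 0.3411, 0.0397]
orientation: [-0.7, -0.087, 0.704, -0.087]
force: [0.0, -0.7, -0.4]
finger_gap: 0.497
```

```bash
python3 -c "
from h import *
to(.49,.345,.033,-1.326)"
```

```text
t 13.65 pos [0.4908 0.3411 0.0397] yaw -1.324 F [ 0.  -0.7 -0.4] gap 0.497
shift units [ 0.27 -0.16 -0.01] turn units [0.01 0.03 0.  ]
```

Request:
apply_moves(
  plan=[
    {"dx":0.25,"dy":0,"dz":0,"wx":0,"wy":0,"wz":0,"fingers":-0.4},
    {"dx":0,"dy":0,"dz":0,"wx":0,"wy":0,"wz":0,"fingers":-0.4},
  ],
)

```text
time_s: 13.9
position: [0.4915, 0.3416, 0.0342]
orientation: [-0.701, -0.087, 0.703, -0.087]
force: [0.0, 0.2, -1.5]
finger_gap: 0.495
```

```bash
python3 -c "
from h import *
to(.49,.345,.032,-1.326)"
```

```text
t 13.9 pos [0.4915 0.3416 0.0342] yaw -1.324 F [ 0.   0.2 -1.5] gap 0.495
shift units [ 0.09 -0.15  0.02] turn units [0.01 0.02 0.01]
```

Request:
apply_moves(
  plan=[
    {"dx":0.1,"dy":0,"dz":0,"wx":0,"wy":0,"wz":0,"fingers":-0.4},
    {"dx":0,"dy":0,"dz":0,"wx":0,"wy":0,"wz":0,"fingers":-0.4},
  ],
)

```text
time_s: 14.15
position: [0.492, 0.342, 0.0323]
orientation: [-0.701, -0.088, 0.702, -0.086]
force: [0.6, -0.6, -0.6]
finger_gap: 0.49
```

```bash
python3 -c "
from h import *
to(.49,.345,.032,-1.326)"
```

```text
t 14.15 pos [0.492  0.342  0.0323] yaw -1.324 F [ 0.6 -0.6 -0.6] gap 0.49
shift units [ 0.01 -0.14  0.05] turn units [0.01 0.01 0.01]
```

Request:
apply_moves(
  plan=[
    {"dx":0.02,"dy":0,"dz":0,"wx":0,"wy":0,"wz":0,"fingers":-0.02},
    {"dx":0,"dy":0,"dz":0,"wx":0,"wy":0,"wz":0,"fingers":0.2},
    {"dx":0,"dy":0,"dz":0,"wx":0,"wy":0,"wz":0,"fingers":0.6},
    {"dx":0,"dy":0,"dz":0,"wx":0,"wy":0,"wz":0,"fingers":0.6},
    {"dx":-0.5,"dy":0,"dz":0,"wx":0,"wy":0,"wz":0,"fingers":0.6},
    {"dx":-1,"dy":0,"dz":0,"wx":0,"wy":0,"wz":0,"fingers":0.6},
    {"dx":-1,"dy":0,"dz":0,"wx":0,"wy":0,"wz":0,"fingers":0.6},
    {"dx":-1,"dy":0,"dz":0,"wx":0,"wy":0,"wz":0,"fingers":0.6},
  ],
)

```text
time_s: 15.15
position: [0.4915, 0.3416, 0.1229]
orientation: [-0.7, -0.088, 0.703, -0.087]
force: [0.6, 0.6, -0.1]
finger_gap: 0.801
```

```bash
python3 -c "
from h import *
to(.464,-.378,.14,-1.714)
crop(capture('side'),150,220,200,250,2.4,'j6s.png')"
```

```text
t 15.15 pos [0.4915 0.3416 0.1229] yaw -1.324 F [ 0.6  0.6 -0.1] gap 0.801
shift units [-0.7  27.64  8.11] turn units [2.24 0.02 0.01]
```

View pics/j6s.png

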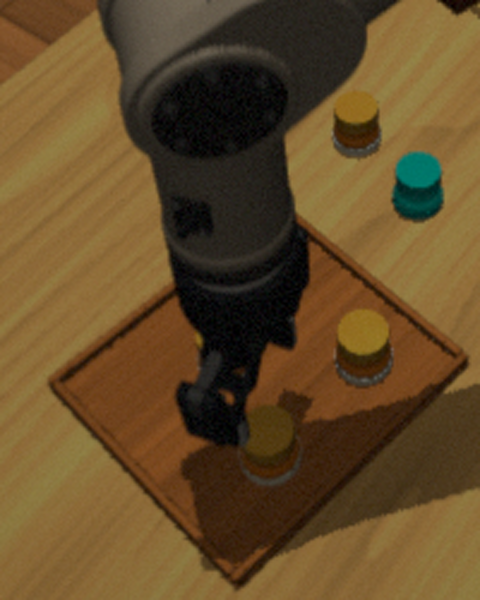

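Request:
apply_moves(
  plan=[
    {"dx":-0.5,"dy":0.5,"dz":0.3,"wx":0.7,"wy":0,"wz":0,"fingers":0.6},
    {"dx":-0.2,"dy":1,"dz":0.2,"wx":0.8,"wy":0,"wz":0,"fingers":0.6},
    {"dx":0,"dy":1,"dz":0.1,"wx":0.7,"wy":0,"wz":0,"fingers":0.6},
    {"dx":0,"dy":1,"dz":-0.1,"wx":0,"wy":0,"wz":0,"fingers":0.6},
    {"dx":0,"dy":1,"dz":-0.1,"wx":0,"wy":0,"wz":0,"fingers":0.6},
    {"dx":0,"dy":1,"dz":-0.1,"wx":0,"wy":0,"wz":0,"fingers":0.6},
    {"dx":0,"dy":1,"dz":-0.1,"wx":0,"wy":0,"wz":0,"fingers":0.6},
    {"dx":0,"dy":1,"dz":-0.1,"wx":0,"wy":0,"wz":0,"fingers":0.6},
  ],
)

```text
time_s: 16.2
position: [0.4788, 0.1528, 0.1494]
orientation: [0.709, -0.047, -0.701, -0.055]
force: [-0.4, -0.6, 0.6]
finger_gap: 0.799
```

```bash
python3 -c "
from h import *
to(.465,-.378,.14,-1.70)"
```

```text
t 16.2 pos [0.4788 0.1528 0.1494] yaw -1.715 F [-0.4 -0.6  0.6] gap 0.799
shift units [ 0.13 21.1  -2.49] turn units [-0.08 -0.06  0.07]
```

Request:
apply_moves(
  plan=[
    {"dx":0,"dy":1,"dz":-0.12,"wx":0,"wy":-0.06,"wz":0.07,"fingers":0.6},
    {"dx":0,"dy":1,"dz":-0.12,"wx":0,"wy":0,"wz":0,"fingers":0.6},
    {"dx":0,"dy":1,"dz":-0.12,"wx":0,"wy":0,"wz":0,"fingers":0.6},
    {"dx":0,"dy":1,"dz":-0.12,"wx":0,"wy":0,"wz":0,"fingers":0.6},
    {"dx":0,"dy":1,"dz":-0.12,"wx":0,"wy":0,"wz":0,"fingers":0.6},
    {"dx":0,"dy":1,"dz":-0.12,"wx":0,"wy":0,"wz":0,"fingers":0.6},
    {"dx":0,"dy":1,"dz":-0.12,"wx":0,"wy":0,"wz":0,"fingers":0.6},
    {"dx":0,"dy":1,"dz":-0.12,"wx":0,"wy":0,"wz":0,"fingers":0.6},
  ],
)

```text
time_s: 17.2
position: [0.4748, -0.0538, 0.1535]
orientation: [0.708, -0.049, -0.703, -0.05]
force: [1.2, 0.3, -0.6]
finger_gap: 0.799
```

Request:
apply_moves(
  plan=[
    {"dx":0,"dy":1,"dz":-0.12,"wx":0,"wy":0,"wz":0,"fingers":0.6},
    {"dx":0,"dy":1,"dz":-0.12,"wx":0,"wy":0,"wz":0,"fingers":0.6},
    {"dx":0,"dy":1,"dz":-0.12,"wx":0,"wy":0,"wz":0,"fingers":0.6},
    {"dx":0,"dy":1,"dz":-0.12,"wx":0,"wy":0,"wz":0,"fingers":0.6},
    {"dx":0,"dy":1,"dz":-0.12,"wx":0,"wy":0,"wz":0,"fingers":0.6},
    {"dx":0,"dy":1,"dz":-0.12,"wx":0,"wy":0,"wz":0,"fingers":0.6},
    {"dx":0,"dy":1,"dz":-0.12,"wx":0,"wy":0,"wz":0,"fingers":0.6},
    {"dx":0,"dy":1,"dz":-0.12,"wx":0,"wy":0,"wz":0,"fingers":0.6},
  ],
)

```text
time_s: 18.2
position: [0.472, -0.2606, 0.1581]
orientation: [0.711, -0.049, -0.7, -0.049]
force: [0.3, 0.8, -0.3]
finger_gap: 0.801
```

```bash
python3 -c "
from h import *
to(.465,-.378,.14,-1.70)"
```

```text
t 18.2 pos [ 0.472  -0.2606  0.1581] yaw -1.708 F [ 0.3  0.8 -0.3] gap 0.801
shift units [ 0.72  4.69 -0.36] turn units [-0.05 -0.09  0.01]
```

Slow and stop just above the clip, then check with the free view.

Request:
apply_moves(
  plan=[
    {"dx":0,"dy":1,"dz":-0.05,"wx":0,"wy":-0.09,"wz":0,"fingers":0.6},
    {"dx":0,"dy":1,"dz":-0.05,"wx":0,"wy":0,"wz":0,"fingers":0.5},
    {"dx":0,"dy":1,"dz":-0.05,"wx":0,"wy":0,"wz":0,"fingers":0.5},
    {"dx":0.2,"dy":0.8,"dz":-0.05,"wx":0,"wy":0,"wz":0,"fingers":0.5},
    {"dx":0.2,"dy":0.4,"dz":0,"wx":0,"wy":0,"wz":0,"fingers":0.5},
    {"dx":0.2,"dy":0,"dz":0,"wx":0,"wy":0,"wz":0,"fingers":0.5},
  ],
)

```text
time_s: 18.95
position: [0.4629, -0.37, 0.1445]
orientation: [0.707, -0.049, -0.704, -0.049]
force: [-0.1, -0.3, -0.1]
finger_gap: 0.751
```

```bash
python3 -c "
from h import *
to(.465,-.378,.07,-1.70)
crop(capture('side'),370,100,130,110,5,'c1s.png');crop(capture('top'),430,220,100,90,7,'c1t.png')"
```

```text
t 18.95 pos [ 0.4629 -0.37    0.1445] yaw -1.709 F [-0.1 -0.3 -0.1] gap 0.751
shift units [ 2.98  0.31 -0.12] turn units [-0.05 -0.02  0.  ]
```

View pics/c1s.png

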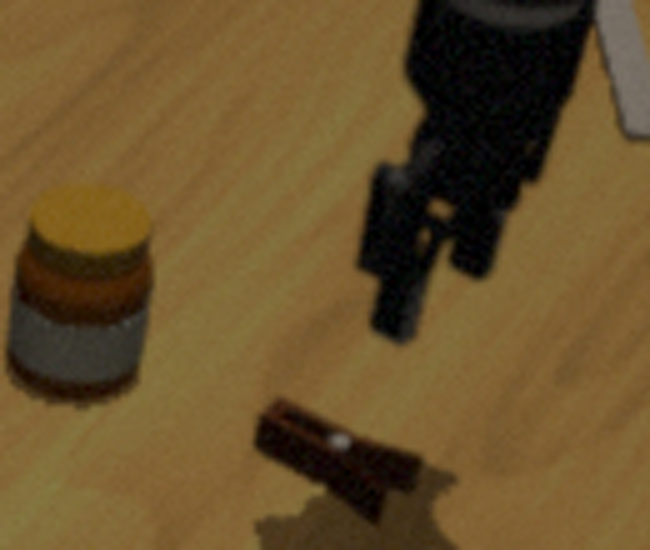

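View pics/c1t.png

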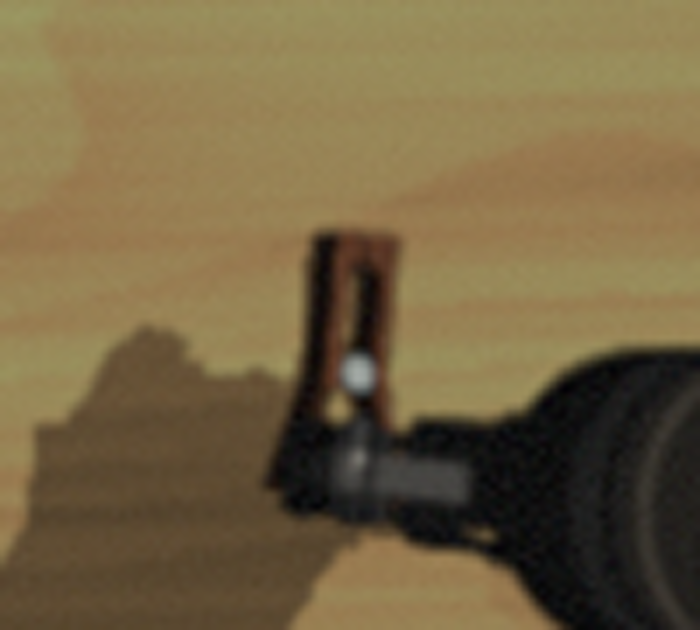

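```bash
python3 -c "
from h import *
p=np.array([.4629,-.37,.1445]);y=np.array([np.cos(-1.709),np.sin(-1.709),0])
for s in(-.037,.037):
  for d in (0,.01,.019,.03): print(s,d,((proj('side',p+s*y-[0,0,d])-[370,100])*5).round(0))
"
```

```text
-0.037 0 [394. 314.]
-0.037 0.01 [390. 331.]
-0.037 0.019 [386. 346.]
-0.037 0.03 [382. 365.]
0.037 0 [476. 247.]
0.037 0.01 [471. 264.]
0.037 0.019 [467. 279.]
0.037 0.03 [463. 297.]
```

Request:
apply_moves(
  plan=[
    {"dx":0.9,"dy":0.3,"dz":-0.1,"wx":0,"wy":0,"wz":0,"fingers":0.4},
    {"dx":0.9,"dy":0,"dz":0,"wx":0,"wy":0,"wz":0,"fingers":0.4},
    {"dx":0.9,"dy":0,"dz":0,"wx":0,"wy":0,"wz":0,"fingers":0.4},
    {"dx":0,"dy":0,"dz":0,"wx":0,"wy":0,"wz":0,"fingers":0.4},
  ],
)

```text
time_s: 19.55
position: [0.4671, -0.3714, 0.0755]
orientation: [0.707, -0.045, -0.704, -0.047]
force: [-0.3, 0.8, -0.3]
finger_gap: 0.7
```

```bash
python3 -c "
from h import *
to(.465,-.378,.025,-1.70)
crop(capture('side'),400,130,100,80,7,'c2s.png');crop(capture('top'),430,220,100,90,7,'c2t.png')"
```

```text
t 19.55 pos [ 0.4671 -0.3714  0.0755] yaw -1.701 F [-0.3  0.8 -0.3] gap 0.7
shift units [2.02 0.28 0.05] turn units [-0.   -0.02  0.02]
```

View pics/c2s.png

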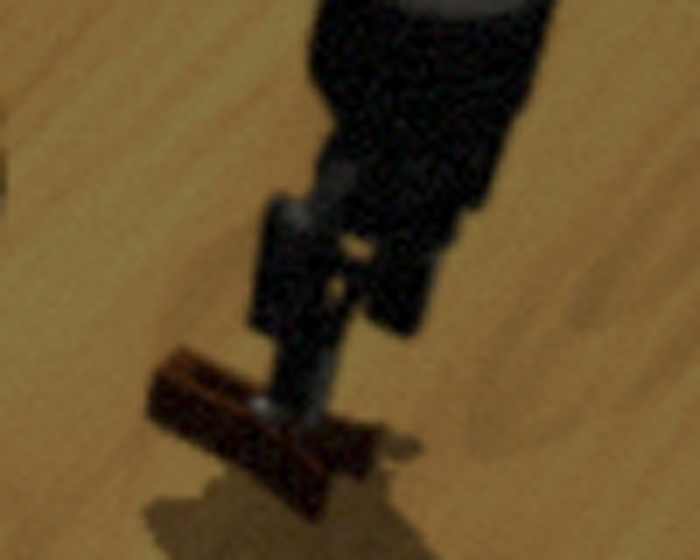

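View pics/c2t.png

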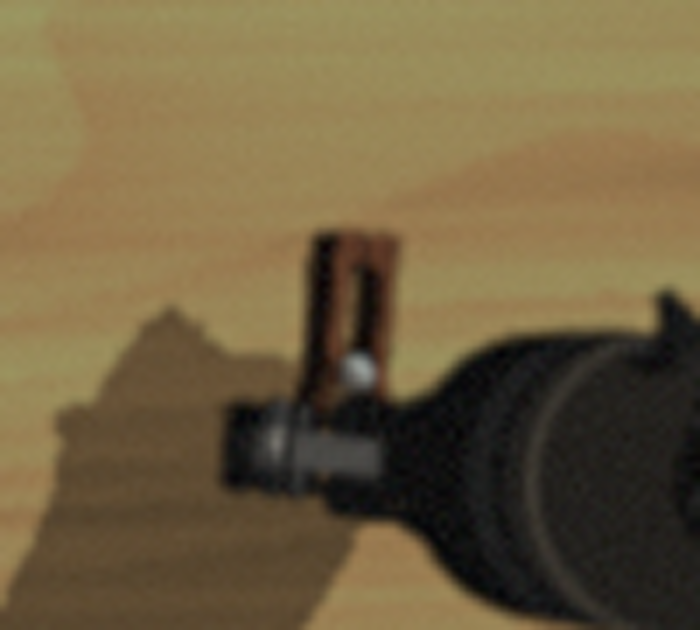

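Request:
apply_moves(
  plan=[
    {"dx":0.3,"dy":0.28,"dz":0.05,"wx":0,"wy":0,"wz":0,"fingers":0.4},
    {"dx":0.6,"dy":0,"dz":0,"wx":0,"wy":0,"wz":0,"fingers":0.4},
    {"dx":0,"dy":0,"dz":0,"wx":0,"wy":0,"wz":0,"fingers":0.4},
  ],
)

```text
time_s: 20.02
position: [0.4677, -0.3807, 0.0559]
orientation: [0.709, -0.046, -0.702, -0.046]
force: [0.4, 0.2, -0.8]
finger_gap: 0.699
```

```bash
python3 -c "
from h import *
to(.465,-.378,.028,-1.70)"
```

```text
t 20.02 pos [ 0.4677 -0.3807  0.0559] yaw -1.701 F [ 0.4  0.2 -0.8] gap 0.699
shift units [ 1.12 -0.1   0.13] turn units [-0.01 -0.06 -0.  ]
```

Request:
apply_moves(
  plan=[
    {"dx":0.4,"dy":-0.1,"dz":0.12,"wx":0,"wy":-0.06,"wz":0,"fingers":0.4},
    {"dx":0.4,"dy":0,"dz":0,"wx":0,"wy":0,"wz":0,"fingers":0.4},
    {"dx":0.3,"dy":0,"dz":0,"wx":0,"wy":0,"wz":0,"fingers":0.4},
    {"dx":0,"dy":0,"dz":0,"wx":0,"wy":0,"wz":0,"fingers":0.4},
  ],
)

```text
time_s: 20.52
position: [0.4649, -0.3774, 0.0261]
orientation: [-0.705, 0.046, 0.706, 0.046]
force: [-0.1, 0.8, 0.2]
finger_gap: 0.702
```

```bash
python3 -c "
from h import *
to(.465,-.378,.028,-1.70)
crop(capture('side'),400,130,100,80,7,'c3s.png');crop(capture('top'),430,220,100,90,7,'c3t.png')"
```

```text
t 20.52 pos [ 0.4649 -0.3774  0.0261] yaw -1.701 F [-0.1  0.8  0.2] gap 0.702
shift units [-0.07  0.02 -0.01] turn units [-0.    0.01 -0.  ]
```

View pics/c3s.png

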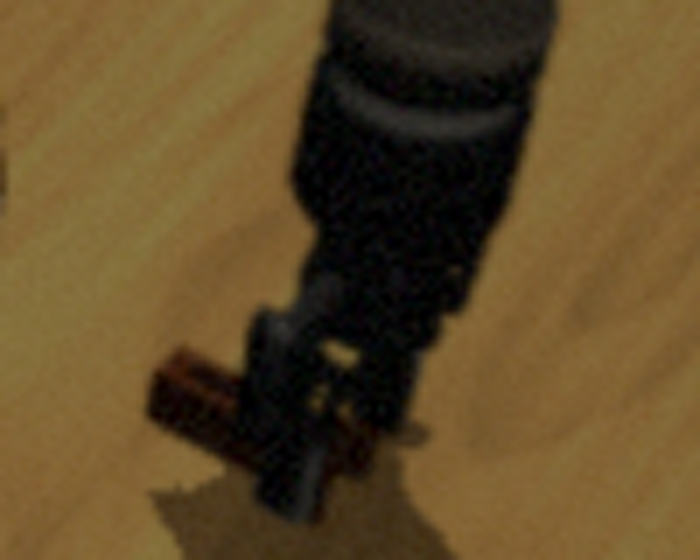

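View pics/c3t.png

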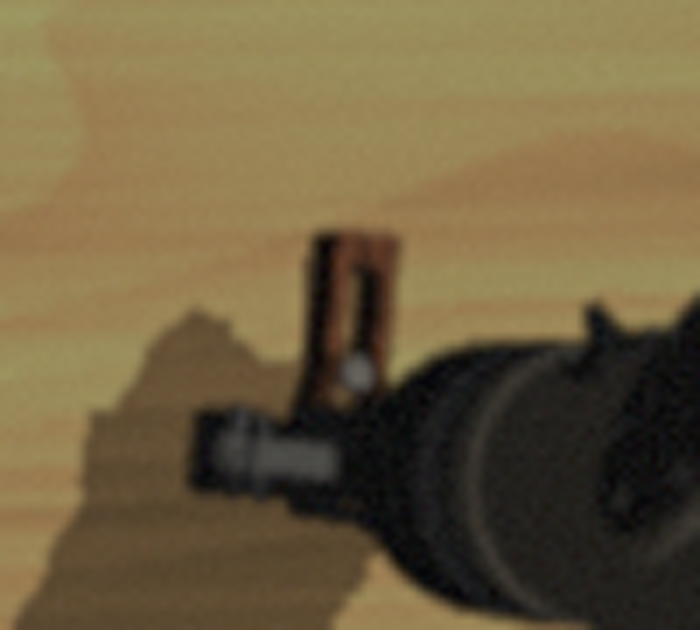

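Request:
apply_moves(
  plan=[
    {"dx":0,"dy":0,"dz":0,"wx":0,"wy":0,"wz":0,"fingers":0},
    {"dx":0,"dy":0,"dz":0,"wx":0,"wy":0,"wz":0,"fingers":-0.1},
    {"dx":0,"dy":0,"dz":0,"wx":0,"wy":0,"wz":0,"fingers":-0.3},
  ],
  grip_force=40,
)

```text
time_s: 21.0
position: [0.4661, -0.3786, 0.0283]
orientation: [0.706, -0.047, -0.705, -0.045]
force: [-1.4, 0.5, 1.3]
finger_gap: 0.348
```

```bash
python3 -c "
from h import *
to(.465,-.378,.028,-1.70)"
```

```text
t 21.0 pos [ 0.4661 -0.3786  0.0283] yaw -1.701 F [-1.4  0.5  1.3] gap 0.348
shift units [ 0.01 -0.02  0.05] turn units [-0.01 -0.01 -0.01]
```

Request:
apply_moves(
  plan=[
    {"dx":0,"dy":0,"dz":0,"wx":0,"wy":0,"wz":0,"fingers":-0.5},
    {"dx":0,"dy":0,"dz":0,"wx":0,"wy":0,"wz":0,"fingers":-0.7},
    {"dx":0,"dy":0,"dz":0,"wx":0,"wy":0,"wz":0,"fingers":-0.7},
    {"dx":0,"dy":0,"dz":0,"wx":0,"wy":0,"wz":0,"fingers":-0.7},
  ],
)

```text
time_s: 21.5
position: [0.4666, -0.3792, 0.0292]
orientation: [0.707, -0.047, -0.704, -0.045]
force: [-0.8, 0.1, 2.0]
finger_gap: 0.208
```

```bash
python3 -c "
from h import *
to(.465,-.378,.028,-1.70)
crop(capture('side'),400,130,100,80,7,'c4s.png');crop(capture('top'),430,220,100,90,7,'c4t.png')"
```

```text
t 21.5 pos [ 0.4666 -0.3792  0.0292] yaw -1.701 F [-0.8  0.1  2. ] gap 0.208
shift units [ 0.05 -0.04  0.07] turn units [-0.01 -0.02 -0.02]
```

View pics/c4s.png

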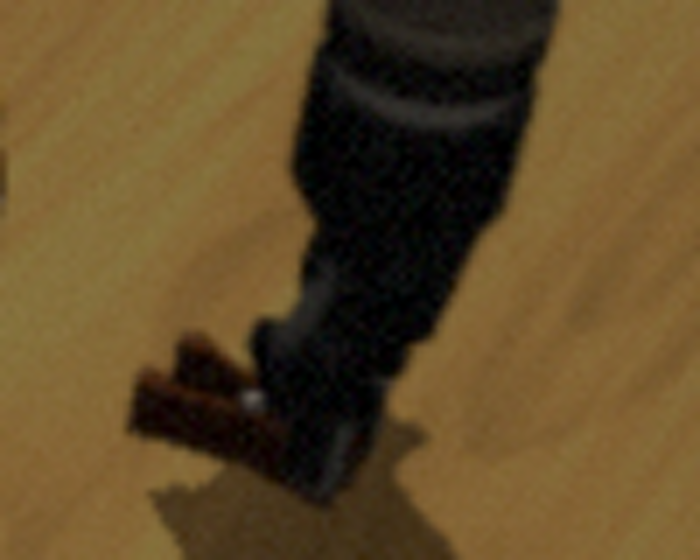

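View pics/c4t.png

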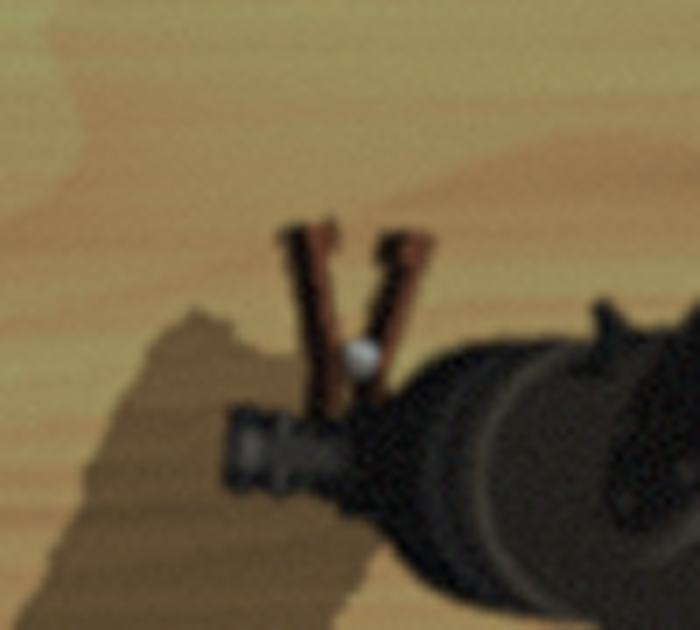

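Request:
apply_moves(
  plan=[
    {"dx":-0.3,"dy":0,"dz":0,"wx":0,"wy":0,"wz":0,"fingers":-0.7},
    {"dx":-0.7,"dy":0,"dz":0,"wx":0,"wy":0,"wz":0,"fingers":-0.7},
    {"dx":-1,"dy":0,"dz":0,"wx":0,"wy":0,"wz":0,"fingers":-0.7},
    {"dx":-0.6,"dy":0,"dz":0,"wx":0,"wy":0,"wz":0,"fingers":-0.7},
    {"dx":0,"dy":0,"dz":0,"wx":0,"wy":0,"wz":0,"fingers":-0.7},
  ],
)

```text
time_s: 22.22
position: [0.4665, -0.3786, 0.0982]
orientation: [0.707, -0.047, -0.704, -0.045]
force: [-0.0, -0.4, -0.5]
finger_gap: 0.209
```

```bash
python3 -c "
from h import *
h0=onz('top',(430+361.5/7-.5,220+355.5/7-.5),.024);print('hinge before',h0)
to(.465,-.378,.092,-1.82)
crop(capture('side'),400,110,100,80,7,'c5s.png');crop(capture('top'),430,220,100,90,7,'c5t.png')"
```

```text
hinge before [ 0.49955433 -0.38329515  0.024     ]
t 22.23 pos [ 0.4665 -0.3786  0.0982] yaw -1.701 F [-0.  -0.4 -0.5] gap 0.209
shift units [ 0.25 -0.02  0.06] turn units [ 0.68 -0.03 -0.02]
```

View pics/c5s.png

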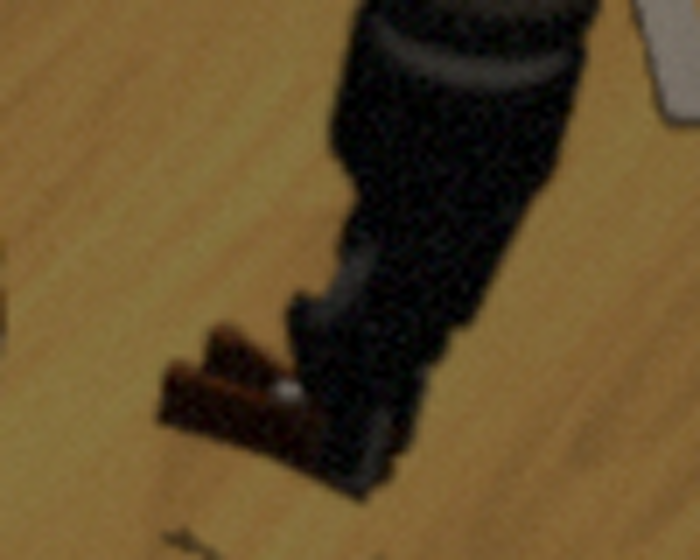

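View pics/c5t.png

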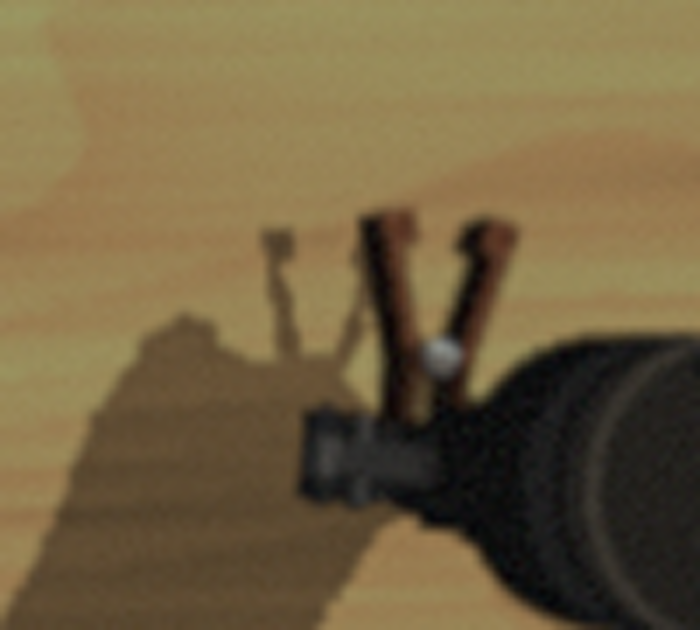

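```bash
python3 -c "
from h import *
b=(430+443.5/7-.5,220+355.5/7-.5);a=(400+289.5/7-.5,110+390.5/7-.5)
X,g=tri(a,b);print('hinge top',X,g,onz('top',b,.093),onz('side',a,.093))
o=arm.get_obs();R=Ro.from_quat(o['orientation']).as_matrix();print('in tool',R.T@(X-o['position']))
for p in((388,222),(490,230)): print('jaw',onz('top',(430+p[0]/7-.5,220+p[1]/7-.5),.093))
to(.5025,-.128,.092,-1.82)
print(R.round(3))
"
```

```text
hinge top [ 0.49966386 -0.38253989  0.0929292 ] 0.0018292170725554733 [ 0.49883281 -0.38292112  0.093     ] [ 0.50041104 -0.38191091  0.093     ]
in tool [ 0.0036419   0.00014989 -0.03437296]
jaw [ 0.53761433 -0.36866961  0.093     ]
jaw [ 0.53463307 -0.3983647   0.093     ]
t 22.32 pos [ 0.4656 -0.3779  0.0965] yaw -1.701 F [-0.   1.  -0.6] gap 0.207
shift units [  0.17 -10.1   -0.17] turn units [ 0.68 -0.01 -0.01]
[[ 0.001 -0.13  -0.992]
 [-0.002 -0.992  0.13 ]
 [-1.     0.002 -0.002]]
```

Request:
apply_moves(
  plan=[
    {"dx":0,"dy":-0.5,"dz":0,"wx":0.35,"wy":0,"wz":0,"fingers":-0.7},
    {"dx":0,"dy":-0.9,"dz":0,"wx":0.33,"wy":0,"wz":0,"fingers":-0.7},
    {"dx":0,"dy":-1,"dz":0,"wx":0,"wy":0,"wz":0,"fingers":-0.7},
    {"dx":0,"dy":-1,"dz":0,"wx":0,"wy":0,"wz":0,"fingers":-0.7},
    {"dx":0,"dy":-1,"dz":0,"wx":0,"wy":0,"wz":0,"fingers":-0.7},
    {"dx":0,"dy":-1,"dz":0,"wx":0,"wy":0,"wz":0,"fingers":-0.7},
    {"dx":0,"dy":-1,"dz":0,"wx":0,"wy":0,"wz":0,"fingers":-0.7},
  ],
)

```text
time_s: 23.2
position: [0.4979, -0.2182, 0.0887]
orientation: [-0.697, 0.09, 0.706, 0.092]
force: [-0.4, -0.1, -0.3]
finger_gap: 0.205
```

```bash
python3 -c "
from h import *
to(.5025,-.128,.091,-1.82)
"
```

```text
t 23.2 pos [ 0.4979 -0.2182  0.0887] yaw -1.829 F [-0.4 -0.1 -0.3] gap 0.205
shift units [-0.08 -3.54  0.74] turn units [-0.05  0.07  0.01]
```

Request:
apply_moves(
  plan=[
    {"dx":0,"dy":-0.9,"dz":0.2,"wx":-0.05,"wy":0.07,"wz":0,"fingers":-0.7},
    {"dx":-0.05,"dy":-0.9,"dz":0.2,"wx":0,"wy":0,"wz":0,"fingers":-0.7},
    {"dx":-0.05,"dy":-0.8,"dz":0.2,"wx":0,"wy":0,"wz":0,"fingers":-0.7},
    {"dx":0,"dy":-0.5,"dz":0.1,"wx":0,"wy":0,"wz":0,"fingers":-0.7},
    {"dx":0,"dy":0,"dz":0,"wx":0,"wy":0,"wz":0,"fingers":-0.7},
  ],
)

```text
time_s: 23.82
position: [0.497, -0.1325, 0.0883]
orientation: [-0.7, 0.086, 0.704, 0.087]
force: [-0.1, 0.1, -0.5]
finger_gap: 0.203
```

```bash
python3 -c "
from h import *
to(.5025,-.128,.091,-1.82)
crop(capture('side'),310,140,100,80,7,'d1s.png');crop(capture('top'),330,170,100,90,7,'d1t.png')"
```

```text
t 23.82 pos [ 0.497  -0.1325  0.0883] yaw -1.816 F [-0.1  0.1 -0.5] gap 0.203
shift units [-0.11 -0.23 -0.17] turn units [0.03 0.03 0.01]
```

View pics/d1s.png

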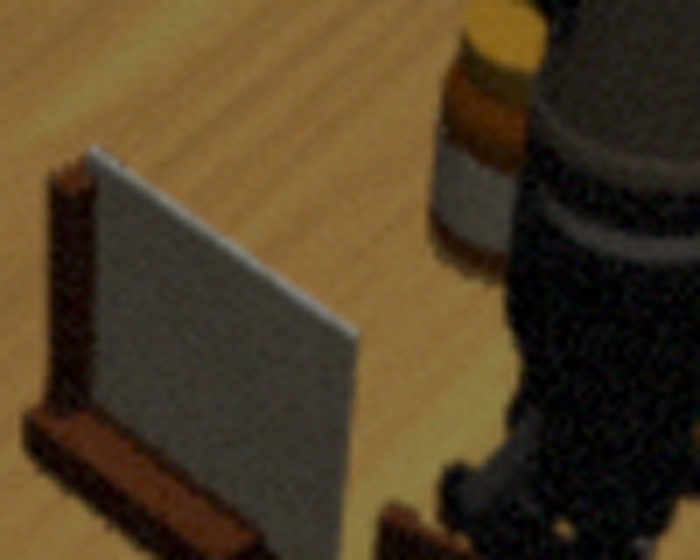

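View pics/d1t.png

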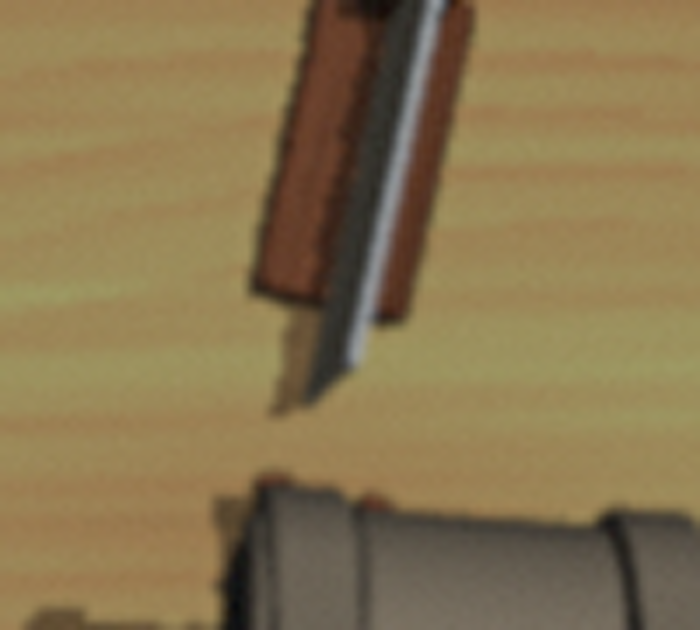

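```bash
python3 -c "
from h import *
f=lambda p,z:onz('top',(330+(p[0]+.5)/7-.5,170+(p[1]+.5)/7-.5),z)
E=f((354,367),.13);F=f((433,3),.13);print('E top',E)
print('E bottom',f((312,402),.015))
c=np.array([np.cos(-.25),np.sin(-.25)]);n=np.array([-c[1],c[0]])
dd=(F-E);print('heading',np.arctan2(dd[1],dd[0]))
for p in((272,478),(372,500)):
  q=f(p,.084)[:2]-E[:2];print('jaw',f(p,.084),'along',q@c,'norm',q@n)
o=arm.get_obs();p=o['position'][:2];R=Ro.from_quat(o['orientation']).as_matrix();fw=-R[:2,2];
for e in(E[:2],np.array([.598,-.152])):
  h=p+.0344*fw;print('hinge along',(h-e)@c,'norm',(h-e)@n)
# side view edge
fs=lambda p,z:onz('side',(310+(p[0]+.5)/7-.5,140+(p[1]+.5)/7-.5),z)
print('E side',fs((357,335),.13))
for z in (.13,.127,.015): print(z,proj('top',[.598,-.152,z]),proj('side',[.598,-.152,z]))
"
```

```text
E top [ 0.5972584  -0.15347036  0.13      ]
E bottom [ 0.59938009 -0.15557731  0.015     ]
heading -0.24618635783767703
jaw [ 0.57042776 -0.1347886   0.084     ] along -0.030618480673820652 norm 0.011462979993402267
jaw [ 0.56338981 -0.16367332  0.084     ] along -0.030291447349429543 norm -0.018264999020179338
hinge along -0.06751323564739911 norm -0.005897902406066666
hinge along -0.06786800433483325 norm -0.007506027536954644
E side [ 0.59846107 -0.15183945  0.13      ]
0.13 [379.37409433 221.63687601] [360.78421499 187.46732904]
0.127 [379.17355506 221.81345118] [360.69126181 188.49974291]
0.015 [372.53078571 227.66133232] [357.4535503  224.40452463]
```

Request:
apply_moves(
  plan=[
    {"dx":-0.11,"dy":-0.2,"dz":0,"wx":0.03,"wy":0.03,"wz":0,"fingers":-0.7},
    {"dx":0,"dy":0,"dz":-0.4,"wx":0,"wy":0,"wz":0,"fingers":-0.7},
    {"dx":0,"dy":0,"dz":-0.3,"wx":0,"wy":0,"wz":0,"fingers":-0.7},
    {"dx":0,"dy":0,"dz":0,"wx":0,"wy":0,"wz":0,"fingers":-0.7},
  ],
)

```text
time_s: 24.42
position: [0.517, -0.1363, 0.0914]
orientation: [0.702, -0.091, -0.701, -0.09]
force: [0.6, 0.2, -0.7]
finger_gap: 0.204
```

```bash
cat > m.py <<'E'
from h import *
to(.5025,-.128,.091,-1.82)
c=np.array([np.cos(-.25),np.sin(-.25)]);n=np.array([-c[1],c[0]])
o=arm.get_obs();p=o['position'][:2];R=Ro.from_quat(o['orientation']).as_matrix();fw=-R[:2,2];e=np.array([.598,-.1527])
h=p+.0344*fw;print('hinge along',(h-e)@c,'norm',(h-e)@n,'fw',np.arctan2(fw[1],fw[0]),'tip along',(h+.0407*fw-e)@c,'tilt',R[:2,0])
E
python3 - <<'E'
from m import *
crop(capture('side'),310,160,100,80,7,'d2s.png');crop(capture('top'),330,170,100,90,7,'d2t.png')
E
```

```text
t 24.43 pos [ 0.517  -0.1363  0.0914] yaw -1.827 F [ 0.6  0.2 -0.7] gap 0.204
shift units [ 0.02 -0.18  0.65] turn units [-0.04 -0.01  0.  ]
hinge along -0.04811539517726873 norm -0.004420497352316434 fw -0.25665925410745477 tip along -0.007416367229949357 tilt [ 0.0018175  -0.00036127]
```

View pics/d2s.png

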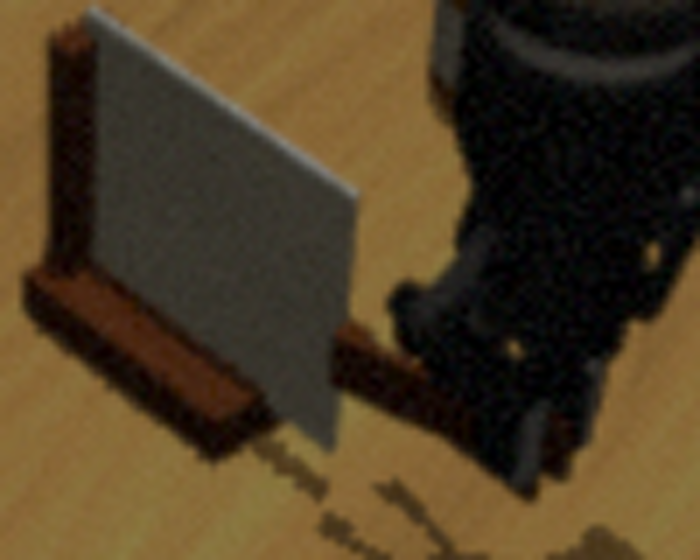

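View pics/d2t.png

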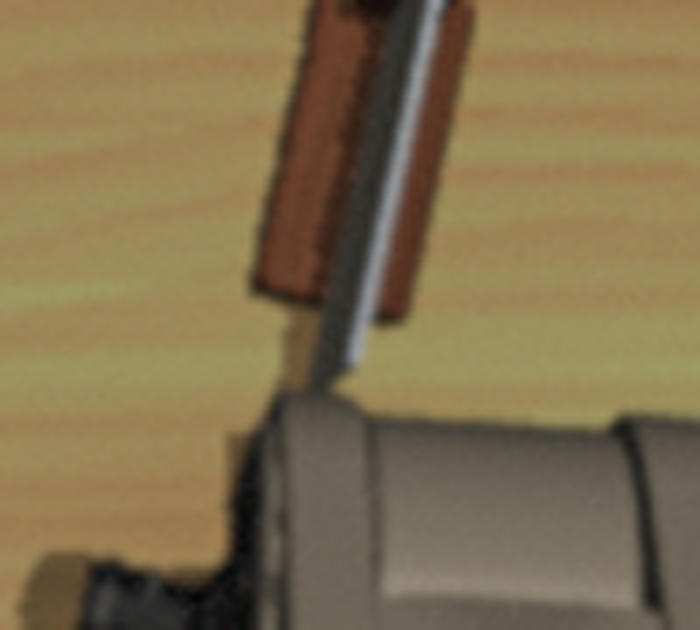

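```bash
cat > pj.py <<'E'
from h import *
def jaws(x0,y0,f,o=None):
    o=o or arm.get_obs();p=o['position'];R=Ro.from_quat(o['orientation']).as_matrix();fw=-R[:,2];lf=-R[:,1];up=-R[:,0]
    h=p+.0344*fw
    for nm,s in(("L",1),("R",-1)):
        ax=np.cos(.25)*fw+s*np.sin(.25)*lf; nx=-np.sin(.25)*s*fw+np.cos(.25)*lf
        for k,t in(("in",0),("out",s*.010)):
            for zz in(-.0045,-.0285):
                q=h+.044*ax+t*nx+zz*up
                print(nm,k,"top" if zz>-.01 else "bot",((proj('side',q)-[x0,y0])*f).round(0))
E
python3 -c "
from pj import *
print(-C['side']['R'].T@C['side']['t'])
jaws(310,160,7)"
```

```text
[0.19174539 0.61545709 0.84362617]
L in top [347. 310.]
L in bot [342. 364.]
L out top [331. 327.]
L out bot [327. 381.]
R in top [395. 282.]
R in bot [389. 336.]
R out top [421. 273.]
R out bot [415. 327.]
```

Request:
apply_moves(
  plan=[
    {"dx":0,"dy":-0.08,"dz":0,"wx":-0.05,"wy":0,"wz":0,"fingers":-0.7},
    {"dx":0,"dy":0,"dz":0,"wx":0,"wy":0,"wz":0,"fingers":-0.7},
    {"dx":0,"dy":0,"dz":-0.15,"wx":0,"wy":0,"wz":0,"fingers":-0.7},
    {"dx":0,"dy":0,"dz":-0.15,"wx":0,"wy":0,"wz":0,"fingers":-0.7},
    {"dx":0,"dy":0,"dz":0,"wx":0,"wy":0,"wz":0,"fingers":-0.7},
  ],
)

```text
time_s: 25.15
position: [0.524, -0.1359, 0.0912]
orientation: [0.702, -0.087, -0.702, -0.087]
force: [-0.3, -0.2, -0.0]
finger_gap: 0.202
```

```bash
python3 - <<'E'
from m import *
crop(capture('side'),310,160,100,80,7,'d3s.png')
from pj import jaws
jaws(310,160,7)
E
```

```text
t 25.15 pos [ 0.524  -0.1359  0.0912] yaw -1.818 F [-0.3 -0.2 -0. ] gap 0.202
shift units [ 0.01 -0.1   0.91] turn units [ 0.01 -0.   -0.  ]
hinge along -0.041464036645615536 norm -0.0019238060719581746 fw -0.24706111741552902 tip along -0.0007642150554660241 tilt [ 0.00032719 -0.00017732]
L in top [326. 304.]
L in bot [321. 358.]
L out top [310. 320.]
L out bot [305. 374.]
R in top [373. 275.]
R in bot [368. 329.]
R out top [399. 266.]
R out bot [393. 320.]
```

View pics/d3s.png

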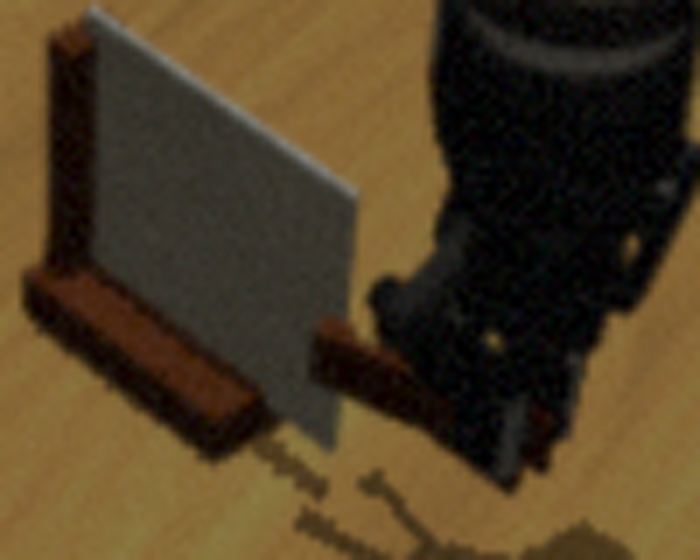

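Request:
apply_moves(
  plan=[
    {"dx":-0.08,"dy":0,"dz":-0.2,"wx":0,"wy":0,"wz":0,"fingers":-0.7},
    {"dx":0,"dy":0,"dz":-0.25,"wx":0,"wy":0,"wz":0,"fingers":-0.7},
    {"dx":0,"dy":0,"dz":-0.15,"wx":0,"wy":0,"wz":0,"fingers":-0.7},
    {"dx":0,"dy":0,"dz":0,"wx":0,"wy":0,"wz":0,"fingers":-0.7},
    {"dx":0,"dy":0,"dz":0,"wx":0,"wy":0,"wz":0,"fingers":-0.7},
  ],
)

```text
time_s: 25.82
position: [0.5395, -0.1398, 0.0932]
orientation: [0.702, -0.087, -0.702, -0.087]
force: [0.2, -0.0, -0.4]
finger_gap: 0.202
```

```bash
python3 - <<'E'
from m import *
crop(capture('side'),310,160,100,80,7,'d4s.png');crop(capture('top'),330,170,100,90,7,'d4t.png')
from pj import jaws
jaws(310,160,7)
E
```

```text
t 25.82 pos [ 0.5395 -0.1398  0.0932] yaw -1.818 F [ 0.2 -0.  -0.4] gap 0.202
shift units [ 0.09 -0.1   1.55] turn units [ 0.01 -0.   -0.  ]
hinge along -0.025490579245363753 norm -0.001861177267350284 fw -0.24703774637880285 tip along 0.01520924217830072 tilt [-3.71094527e-06 -8.66942441e-05]
L in top [292. 274.]
L in bot [288. 328.]
L out top [276. 290.]
L out bot [272. 345.]
R in top [339. 246.]
R in bot [334. 300.]
R out top [365. 237.]
R out bot [360. 291.]
```

View pics/d4s.png

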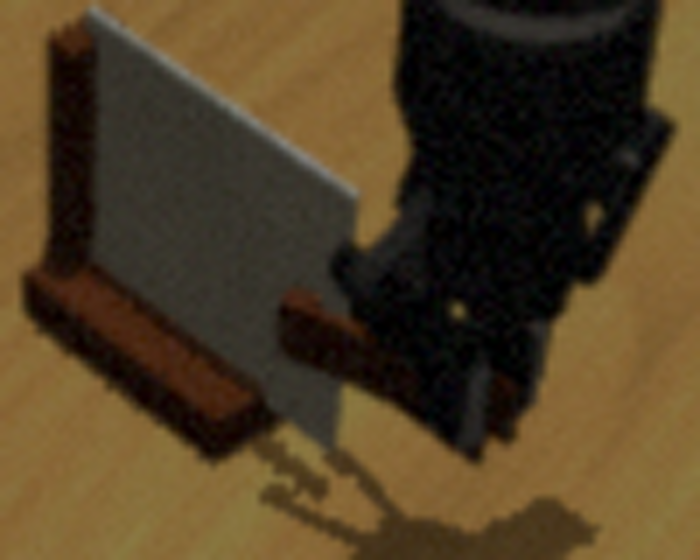

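View pics/d4t.png

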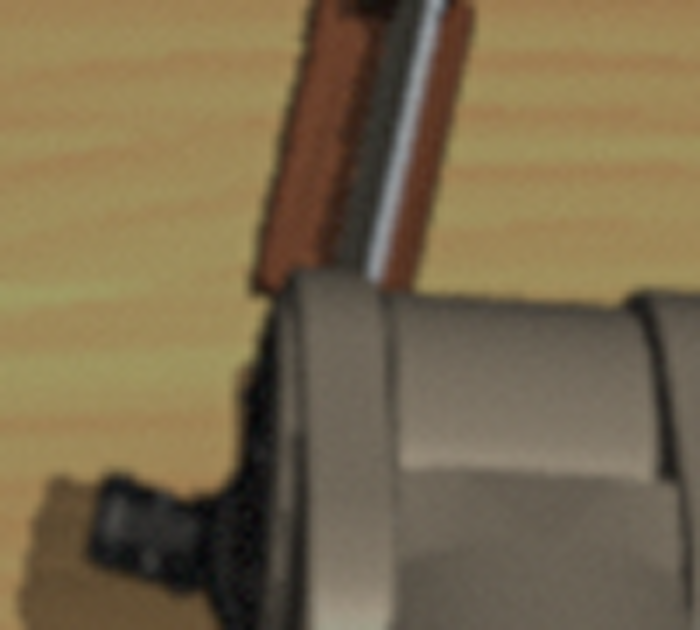

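```bash
python3 - <<'E'
from h import *
im=capture('side')
c=cv2.convertScaleAbs(im[210:250,335:400],alpha=2.2,beta=0)
cv2.imwrite('pics/sh.png',cv2.resize(c[:,:,::-1],None,fx=12,fy=12,interpolation=cv2.INTER_CUBIC))
E
```

View pics/sh.png

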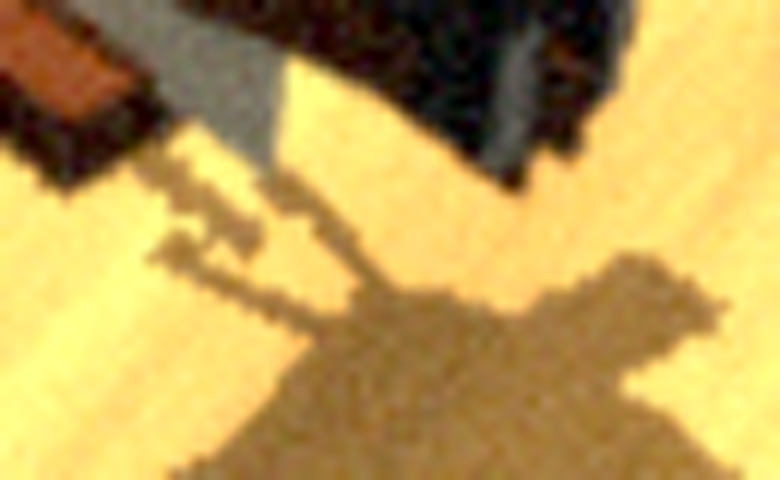

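```bash
python3 - <<'E'
from h import *
s=lambda p:onz('side',(335+(p[0]+.5)/12-.5,210+(p[1]+.5)/12-.5),0)
t=onz('top',(330+275.5/7-.5,170+412.5/7-.5),0)
e=np.array([.598,-.1527])
print('shadow tip of E',t, 'side est', s((250,250)))
c=np.array([np.cos(-.247),np.sin(-.247)]);n=np.array([-c[1],c[0]])
for T in(t,s((250,250))):
    L=(e-T[:2])/.13; print('L',L)
    for nm,p in(('L tip outer end',(155,255)),('L tip top',(180,232)),('L inner hook',(210,252)),('R shadow inner (at card corner)',(285,212)),('R vis',(268,185)),('R inner near body',(350,285)),('L inner near body',(310,310)),('R outer',(300,180))):
        for z in(.075,):
            q=s(p)[:2]+L*z-e; print(nm,'along %.4f norm %.4f'%(q@c,q@n))
E
```

```text
shadow tip of E [ 0.59795838 -0.14556494  0.        ] side est [ 5.98569517e-01 -1.45148155e-01  1.11022302e-16]
L [ 0.00032014 -0.05488509]
L tip outer end along 0.0112 norm 0.0190
L tip top along 0.0127 norm 0.0106
L inner hook along 0.0046 norm 0.0100
R shadow inner (at card corner) along 0.0030 norm -0.0096
R vis along 0.0109 norm -0.0125
R inner near body along -0.0206 norm -0.0048
L inner near body along -0.0204 norm 0.0063
R outer along 0.0077 norm -0.0185
L [-0.0043809  -0.05809112]
L tip outer end along 0.0109 norm 0.0187
L tip top along 0.0124 norm 0.0103
L inner hook along 0.0043 norm 0.0097
R shadow inner (at card corner) along 0.0027 norm -0.0099
R vis along 0.0106 norm -0.0128
R inner near body along -0.0209 norm -0.0051
L inner near body along -0.0207 norm 0.0060
R outer along 0.0074 norm -0.0189
```

Request:
apply_moves(
  plan=[
    {"dx":0,"dy":0,"dz":-0.08,"wx":0,"wy":0,"wz":0,"fingers":-0.7},
    {"dx":0,"dy":0,"dz":0,"wx":0,"wy":0,"wz":0,"fingers":-0.7},
    {"dx":0,"dy":0,"dz":0,"wx":0,"wy":0,"wz":0,"fingers":-0.7},
    {"dx":0,"dy":0,"dz":0,"wx":0,"wy":0,"wz":0,"fingers":-0.7},
  ],
)

```text
time_s: 26.48
position: [0.5413, -0.1403, 0.0933]
orientation: [0.702, -0.087, -0.702, -0.087]
force: [-0.1, 0.0, -0.5]
finger_gap: 0.202
```

```bash
python3 - <<'E'
from m import *
im=capture('side')
cv2.imwrite('pics/fin.png',im[:,:,::-1])
c=cv2.convertScaleAbs(im[210:250,335:400],alpha=2.2,beta=0)
cv2.imwrite('pics/sh2.png',cv2.resize(c[:,:,::-1],None,fx=12,fy=12,interpolation=cv2.INTER_CUBIC))
E
```

```text
t 26.48 pos [ 0.5413 -0.1403  0.0933] yaw -1.818 F [-0.1  0.  -0.5] gap 0.202
shift units [ 0.09 -0.1   1.63] turn units [ 0.01 -0.   -0.  ]
hinge along -0.023594664511166527 norm -0.001933042917918303 fw -0.2471398839766006 tip along 0.017105169012009605 tilt [-1.87402102e-05 -1.58173742e-04]
```

View pics/fin.png

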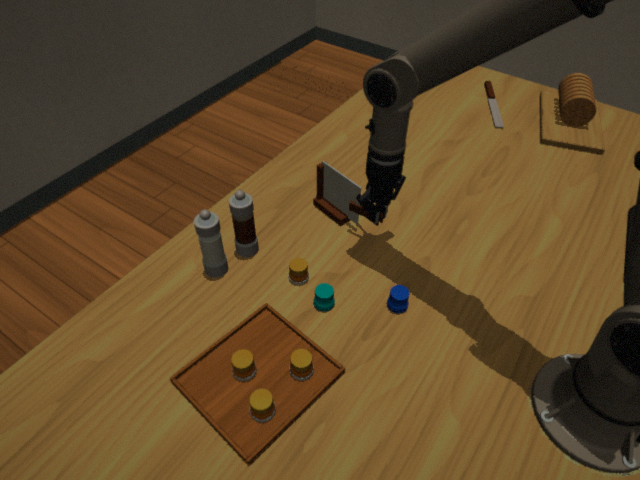

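View pics/sh2.png

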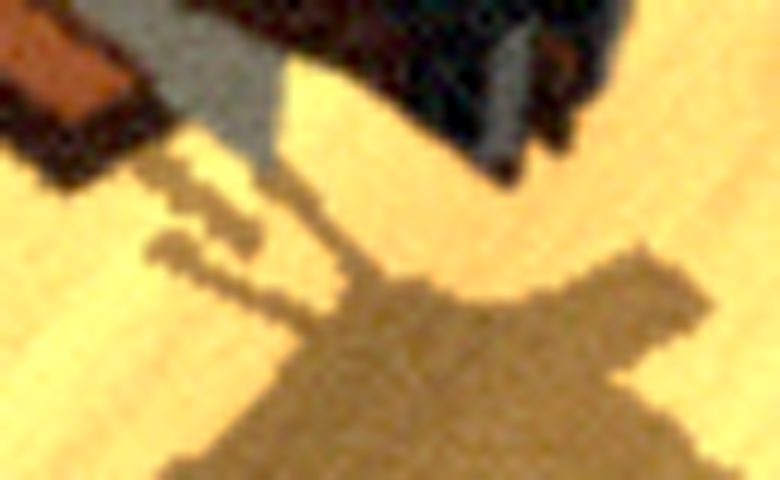

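Everything is as wanted: three jars stand upright in the tray, the fourth is untouched at (299,270), and the open jaws straddle the card.

```bash
python3 -c "
from rig import arm
print(arm.hand_in())"
```

```text
the job is handed in; nothing more can be done
None
```

The job is done and handed in at about 26.5 s of the 64 s. The hand-in itself reported no verdict.

- **Jars:** I set two jars upright in the tray, so it now holds three. The fourth stands where it was, and the final picture shows the turquoise and blue look-alikes and the mills where they were. I made no contact with the big jar; it was last seen in place just before the final approach, and the arm hides it in the final picture.
- **Clip:** I took it by its handles and squeezed it to its stop. The finger opening reads about 17 mm against a nominal 19 mm. Its jaws are held around the card's near edge, with about 0 N at the wrist.
- **Clearance to the card:** The shadows put the inner jaw faces about 10 mm to either side of the card. The arm's own pose puts the clip 2 mm off centre. I saw the right jaw only as a shadow.
- **How far the jaws overlap the edge:** The checks disagreed here. The arm's pose gives about 17 mm and the shadows about 13 mm, so I left the clip with the two spread around 15 mm.
- **Height:** The side picture also suggested the jaws sit up to 6 mm lower than planned, so I raised the clip by 2 mm. The planned mid-height was about 75 mm above the worktop.

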